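Fit a fresh blade to the gasket scraper

ROBOT

A 6-joint arm with a two-finger parallel gripper is mounted at the origin on a cart in front of the work surface, level with it; the furniture and walls round the work are solid. World frame = base frame: x ahead of the robot, y to its left, z up, the work surface at z = 0. Lengths are in mm, angles in rad, forces in N, time in s.
With the tool pointing down it reaches from about 350 to 875 mm from the base axis. Payload 4.2 kg.
Tool frame: the origin (TCP) lies between the finger pads; the fingertips stand 25 mm ahead of it and the grasp point (between the pads) lies 6 mm ahead of it; z points along the fingers, y is the line along which they close (so a half turn about z gives the same grasp; the last joint's range is limited). The gripper opens to 85 mm and grips with 20 to 120 N. Pads are 22 mm wide; open, the fingers measure 114 mm over their backs; the gripper's body (76 mm by 85 mm) begins 54 mm behind the grasp point. The pads swing forward as they close: fully open they stand 13 mm farther back than shut.
Start: joints at [1.572, 0.385, 0.008, 0, -1.194, -0.259], TCP at [159.314, 604.333, 256.312] pointing down, gripper open.
Joint ranges: [-3.14, 3.14], [-1.21, 2.06], [-1.07, 1.41], [-3.16, 2.05], [-2.99, -0.16], [-3.1, 3.1]. Speed limits (rad/s): [2.79, 2.79, 3.14, 3.14, 3.14, 3.14].

INTERFACE

Orientations are given as a unit quaternion [x, y, z, w].
In Python, from bench import arm gives the robot as it stands.
- The arm moves only by the shell command python3 -m pendant 'ROWS'. ROWS is JSON, a list of rows, each a list of 7 numbers: the shift along the tool's x, y, z in m, then the turn, a rotation vector about the tool's x, y, z in degrees, then the finger opening in m, from 0 to 0.0854. In form: [[x, y, z, wx, wy, wz, fingers], ...]. A call has 1 to 12 rows; each row shifts and turns the commanded pose from where the row before left it, along the tool's axes as they then stand; what a row does not reach is not made up. A row lasts 1/10 s, in which the tool goes at most 50 mm and 8.59 degrees, less where a joint would pass 70% of its speed; a pose out of reach is approached as far as the arm can. A call is refused whole if a number of a shift passes 0.05 or a number of a turn 8.59, either way. A call with a gripper value outside its range is refused whole. The fingers move at their own pace and stop on an object; the grip force is fixed at half the most. Time passes only in rows, so rows that do not move let the fingers close. It gives the time, the measured TCP pose, the force, the opening and the grip force at its end, in the units of the state.
- arm.read_state(): the state, without advancing time (a new reading comes with each control period).
- arm.get_image(name): name is "scene" or "top" or "wrist"; returns a dict with "image" (400x640x3 uint8, red, green, blue), "fx", "fy", "cx", "cy" (pixels), "k1" (the pictures are not rectified: a ray, as slopes to the right and down, at radius r is drawn at 1 + k1 r^2 times it, then the intrinsics apply), "xyz" and "rotation" of the camera in the world. Camera axes: x right, y down, z forward; pixel columns grow to the right and rows downward; lengths in mm; the calibration is good to about 2 mm. A picture is of the moment at which its call begins. There is no depth.
- arm.job_done(): hands the job in; it is judged then, once.
The state is a dict: "clock": time; "joints": joint angles; "joint_vel": joint speeds; "joint_efforts": joint torques, N m; "position": TCP position; "ee_rot": TCP orientation; "contact_force": force on the tool from outside, world axes, zero at the start; "wrist_torque": the same for the moment, N m; "gripper_width": finger opening in mm; "grasp_force": force on a finger pad.
Only numpy, scipy, OpenCV 4.12 (cv2) and the standard library are available. Lean on these libraries where they do the work, as an engineer would, in place of code of your own. Each camera call takes 0.05 s, during which the arm holds its last target. There are 200 camera calls.

TASK

The gasket scraper in its bench stand needs its blade: lift the loose lid off the steel pan by its knob and set it down flat on the bench, take out the blade that lies inside and lay it on the scraper's sloping seat with its notch over the locating pin, flat on the bed and with its back end fully home against the shoulder. Then swing the clamp arm in over the blade until it stops, and let go. Leave the carburettor castings and the parts jar where they are.

Things in the scene. Friction and masses are not known exactly. Their poses are not given: they have to be found in the camera images.
- pan: Round steel pan, fixed, left or right of the scraper; 142 mm outside, 136 inside diameter, 40 high, floor 4 mm above the bench. Origin: centre of underside, z up. Two ribs along its y at x = -24 and +24 mm, tops 10 mm above the bench, carry the blade, which lies across them; between the ribs fingertips have room beside and below its middle.
- lid: Loose round steel lid, on the pan at the start: 149 mm across, 12 thick including a 7 mm deep, 126 mm wide step underneath; 0.2 kg. Round black knob in the middle, 25 mm diameter, widest 22 to 34 mm and top 38 mm above the origin. Origin: centre of the step's underside (height 0 when it stands on the bench), z up through the knob. The bench midway between pan and scraper is free for it.
- blade: Flat dark (blued) steel scraper blade, 80 mm long (x), 38 wide (y), 5 thick (z), 0.12 kg, lying in the pan under the lid. Origin: centre of its underside. +x: bright bevelled cutting edge. The back end (x = -40 mm) has an open square-ended notch, 9 mm wide (y) and 13.5 deep (x = -40 to -26.5 mm).
- notch (a point): Point in the blade's notch at blade x = -31 mm, y = 0, z = 0 (underside): it lies at point pin when the blade is home. Axes as the blade.
- seat: Blade seat of the scraper, fixed in a grey stand (foot 96x74 mm), nose 30 deg up and away from the robot, handle down towards it. Origin: on the bed, 105 mm above the bench, where the centre of the blade's underside lies when home (axes then equal). x up the slope to the nose, y left, z square off the bed. Bed 26 mm wide, x = -40 to +14 mm.
- pin (a point): Foot of the single locating pin, on the bed at seat x = -31 mm, y = 0; axes as the seat. Steel, 6 mm diameter, 8 mm tall, top tapered, square to the bed. Behind it, at seat x = -40 mm, is the shoulder that the blade's back end touches when home: 5 mm high (flush with the blade's top), 26 wide, reaching back to x = -66 mm.
- clamp (a joint): Swing clamp, rad: dark steel arm turning about an axis square to the bed at seat x = -53 mm, y = 0. 0: shut, at its stop, arm along +x over the blade; grows to 1.75 swung out to the left (+y). Starts at 1.2 to 1.65, stays where left (1.7 N at the stub). Arm 8.5 to 12.5 mm above the bed, pivot screw head to 15 mm, foot at its end 1 mm above a seated blade.
- clamp_stub (a point): Upright round finger stub on the end of the clamp arm, 12 mm diameter, 12.5 to 34.5 mm above the bed and square to it, 36 mm from the pivot axis. This point: on its axis, 23.5 mm above the bed; axes turn with the arm (x outwards along it). A tight grip that does not turn with the arm drags with 5 to 10 N; loose fingers round it do not.
- bench_cooler: Dark box-shaped bench cooler, fixed furniture at the right end of the bench (y below -0.31 m), 0.23 m high: keep clear of it. Not part of the job. Origin under its centre.
- air_horn: Bystander: grey carburettor air horn casting, 81x77x50 mm, origin under its centre. Leave alone.
- bowl_casting: Bystander: grey float-bowl casting, 75x96x34 mm, origin under its centre. Leave alone.
- jar: Bystander: clear parts jar with a black cap, 54 mm diameter, 78 mm high, origin under its centre. Leave alone.

How it is judged:
By the outcome, as a careful person would: the job done as asked, in the order asked, and still so for the second after the job is handed in, with the robot touching nothing.
It also fails if it takes over 61 s, if anything falls off the work surface, if the arm or the gripper's body presses on something with over 40 N, if the wrist force passes 120 N, or if a joint passes its speed limit or range.

## Working session

There is one attempt and no reset: what is moved stays moved. The work goes in short steps, Python scripts to look and compute and a shell command to move; the robot and the scene stay as the last step left them, time stands still between calls to the robot, and variables do not carry over. Pictures are saved under pics/ and viewed, at most 10 in all, crops included, and the job is handed in when it is done.

```bash
ls; mkdir -p pics; cat > h.py <<'E'
import numpy as np, cv2
from bench import arm
from scipy.spatial.transform import Rotation as R
def snap(name,fn=None):
    d=arm.get_image(name)
    np.savez('pics/last_%s.npz'%name,**d)
    if fn: cv2.imwrite('pics/'+fn,np.ascontiguousarray(d['image'][:,:,::-1]))
    return d
def ray(d,u,v):
    K=np.array([[d['fx'],0,d['cx']],[0,d['fy'],d['cy']],[0,0,1]],float)
    p=cv2.undistortPoints(np.array([[[u,v]]],float),K,np.array([float(d['k1']),0,0,0]))[0,0]
    M=np.array(d['rotation'],float)
    if M.shape!=(3,3): M=R.from_quat(M).as_matrix()
    return np.array(d['xyz'],float),M@np.array([p[0],p[1],1])
def onplane(d,u,v,z):
    o,r=ray(d,u,v); return o+r*(z-o[2])/r[2]
def proj(d,P):
    M=np.array(d['rotation'],float)
    if M.shape!=(3,3): M=R.from_quat(M).as_matrix()
    c=M.T@(np.array(P,float)-np.array(d['xyz'],float)); s=c[:2]/c[2]; s=s*(1+d['k1']*(s@s))
    return np.array([d['fx']*s[0]+d['cx'],d['fy']*s[1]+d['cy']])
def tri(a,ua,b,ub):
    o1,r1=ray(a,*ua);o2,r2=ray(b,*ub)
    t=np.linalg.lstsq(np.stack([r1,-r2],1),o2-o1,rcond=None)[0]
    p,q=o1+t[0]*r1,o2+t[1]*r2
    return (p+q)/2,np.linalg.norm(p-q)
def go(pos,Rm):
    "shift in tool axes (m) and rotvec (deg) from measured pose to target"
    s=arm.read_state(); T=R.from_quat(s['ee_rot'])
    return T.inv().apply(np.array(pos)-s['position'])/1000,(T.inv()*Rm).as_rotvec(degrees=True)
E
python3 - <<'E'
from h import *
np.set_printoptions(precision=3,suppress=True)
s=arm.read_state();print(s)
for n in('scene','top'):
    d=snap(n,n+'0.png');print(n,d['fx'],d['cx'],d['cy'],d['k1'],d['xyz'],d['rotation'])
E
```

```text
pics
{'clock': 0.0, 'joints': array([ 1.572,  0.386,  0.007, -0.001, -1.194, -0.259]), 'joint_vel': array([-0.001,  0.001,  0.   , -0.002, -0.   , -0.001]), 'joint_efforts': array([  0.   , -39.229,  18.841,   4.186,  -0.005,   0.   ]), 'position': array([159.189, 603.829, 255.184]), 'ee_rot': array([ 0.992, -0.129, -0.   ,  0.001]), 'contact_force': array([-0.195,  0.436,  0.286]), 'wrist_torque': array([ 0.049, -0.026, -0.038]), 'grasp_force': 0.0, 'gripper_width': 85.62731516154557}
scene 518.580282199308 317.8471720405345 205.30963691785104 -0.10785085028346651 [ 458.576 1401.7    941.639] [-0.039  0.869 -0.493  0.018]
top 454.6131290241248 320.42323928944097 195.9882873101145 -0.08548420819450545 [  54.745 -252.131 1669.483] [ 0.82  -0.547  0.092 -0.142]
```

View pics/scene0.png

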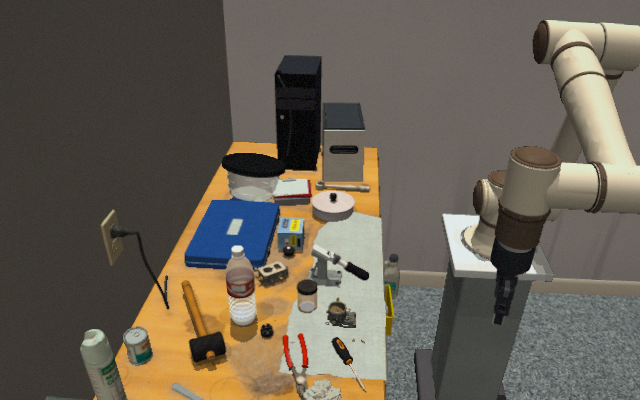

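View pics/top0.png

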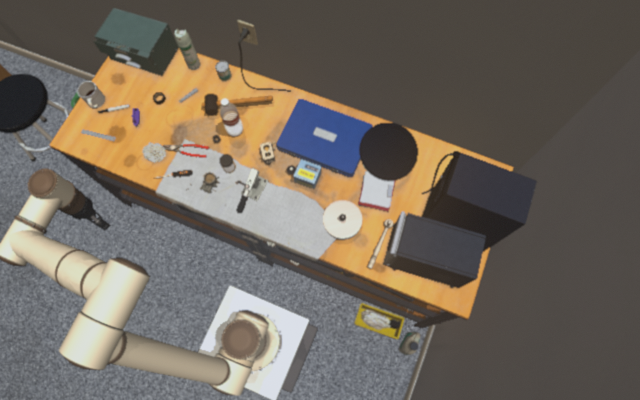

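The scene view shows the lidded pan at about (333,205), the scraper at about (325,265) with its black handle at (355,270), and the jar at (307,295). In the top view, the lid is at (342,219) and the scraper at (250,185). I'll enlarge both scraper regions and both lid regions.

```bash
python3 - <<'E'
from h import *
np.set_printoptions(precision=1,suppress=True)
D={n:dict(np.load(f'pics/last_{n}.npz')) for n in('scene','top')}
def c(n,x,y,w,h,k): 
    return cv2.resize(np.ascontiguousarray(D[n]['image'][y:y+h,x:x+w,::-1]),None,fx=k,fy=k,interpolation=cv2.INTER_CUBIC)
a=np.hstack([c('scene',295,235,80,60,5),c('top',220,155,80,60,5)])
b=np.hstack([c('scene',295,180,80,60,5),c('top',305,190,80,60,5)])
cv2.imwrite('pics/crop0.png',np.vstack([a,b]))
# knob
for n,(x,y,w,h) in dict(scene=(322,188,22,16),top=(334,209,18,16)).items():
    g=D[n]['image'][y:y+h,x:x+w].max(2); m=g<70; ys,xs=np.nonzero(m); print(n,xs.mean()+x,ys.mean()+y,m.sum())
S,T=D['scene'],D['top']
for n in D: print(n,'bench check',onplane(D[n],*( (333,200) if n=='scene' else (342,217)),70))
E
```

```text
scene 332.9142857142857 197.25714285714287 35
top 342.0 219.0 1
scene bench check [528.4 -93.   70. ]
top bench check [ 529.  -133.5   70. ]
```

View pics/crop0.png

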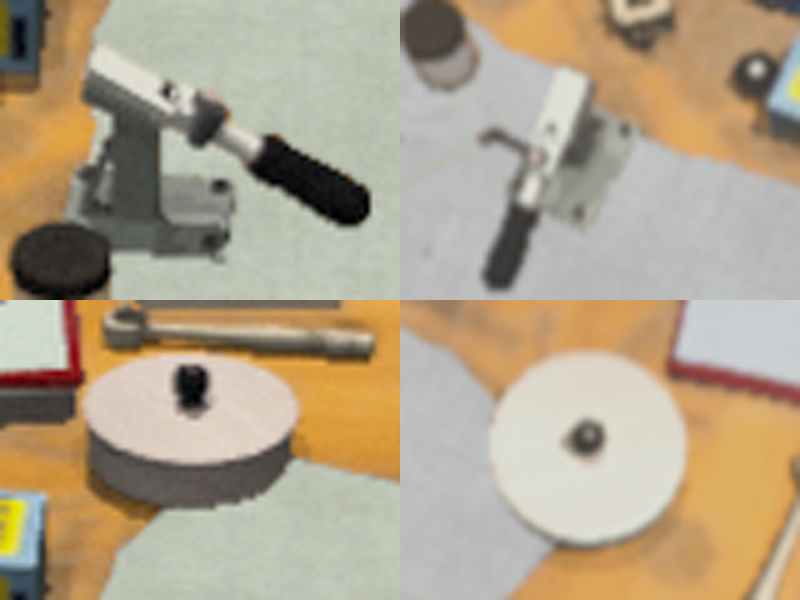

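Crop: the knob is at scene (333.0,196.5) and top (342.3,217.5). In the top view the bed runs from the nose at (254,169) down to the pivot at about (247,187), and the stub is out to the left at about (238,182).

```bash
python3 - <<'E'
from h import *
np.set_printoptions(precision=2,suppress=True)
S,T=[dict(np.load(f'pics/last_{n}.npz')) for n in('scene','top')]
print('knob',tri(S,(332.9,196.4),T,(342.1,217.4)))
print('pin',tri(S,(328.7,253.2),T,(249,180.7)))
print('nose mid',tri(S,(314.5,247),T,(253.8,168.8)))
print('pivot',tri(S,(336,259),T,(246.7,186)))
W=snap('wrist')
s=arm.read_state();t=R.from_quat(s['ee_rot'])
M=np.array(W['rotation']); M=R.from_quat(M) if M.shape==(4,) else R.from_matrix(M)
print(W['fx'],W['cx'],W['cy'],'cam in tool',t.inv().apply(np.array(W['xyz'])-s['position']),(t.inv()*M).as_matrix())
print(t.as_matrix())
E
```

```text
knob (array([ 530.77, -133.77,   60.37]), np.float64(0.4458841215672119))
pin (array([520.9 , 237.83,  91.76]), np.float64(0.23490775038391423))
nose mid (array([562.89, 236.32, 109.91]), np.float64(4.559927967825177))
pivot (array([501.37, 241.46,  76.38]), np.float64(2.5856773611687887))
286.83461471532087 320.3040115932554 199.23814394715635 cam in tool [  74.57    0.78 -117.21] [[-0.   -0.96 -0.29]
 [ 1.   -0.    0.  ]
 [-0.   -0.29  0.96]]
[[ 0.97 -0.26 -0.  ]
 [-0.26 -0.97 -0.  ]
 [ 0.    0.   -1.  ]]
```

```bash
python3 -m pendant '[[0.0415,0.0234,0,0,0,0,0.085],[0.0415,0.0234,0,0,0,0,0.085],[0.0415,0.0234,0,0,0,0,0.085],[0.0415,0.0234,0,0,0,0,0.085],[0.0415,0.0234,0,0,0,0,0.085],[0.0415,0.0234,0,0,0,0,0.085],[0.0415,0.0234,0,0,0,0,0.085],[0.0415,0.0234,0,0,0,0,0.085],[0.0415,0.0234,0,0,0,0,0.085],[0.0415,0.0234,0,0,0,0,0.085],[0.0415,0.0234,0,0,0,-7.5,0.085],[0,0,0,0,0,-7.5,0.085]]'
python3 -m pendant '[[0,0,0,0,0,0,0.085]]'
python3 - <<'E'
from h import *
W=snap('wrist','w1.png')
E
```

```text
clock: 1.35
position: [537.9, 235.1, 255.4]
ee_rot: [1.0, 0.001, -0.0, 0.001]
contact_force: [-0.7, 0.9, 0.1]
gripper_width: 85.3
grasp_force: 0.0
clock: 1.45
position: [535.7, 237.7, 255.5]
ee_rot: [1.0, 0.0, -0.001, 0.0]
contact_force: [-0.5, -0.4, -0.1]
gripper_width: 85.1
grasp_force: 0.0
```

View pics/w1.png

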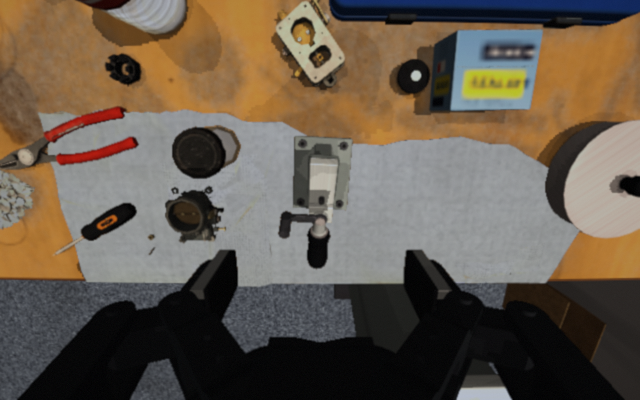

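The wrist view shows the scraper in the middle: bed at (322,175), stub and arm at (287,222), handle at (318,248). The lid is at the right, with its knob at (628,185). I'll zoom in on the scraper.

```bash
python3 - <<'E'
from h import *
d=dict(np.load('pics/last_wrist.npz'))
cv2.imwrite('pics/w1c.png',cv2.resize(np.ascontiguousarray(d['image'][145:245,270:370,::-1]),None,fx=6,fy=6,interpolation=cv2.INTER_CUBIC))
E
```

```text
(no output)
```

View pics/w1c.png

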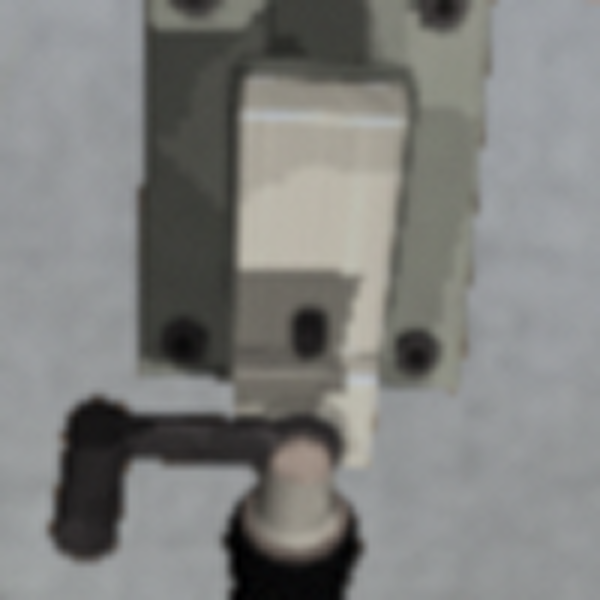

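The zoom shows the bed nose edge from (242,118) to (410,120). The bed sides run down to about (234,358) and (378,358), the pin foot is near (308,322), the pivot head is at (305,440), and the stub runs from (97,420) at its base to (85,535) at its top.

```bash
python3 - <<'E'
from h import *
np.set_printoptions(precision=2,suppress=True)
d=dict(np.load('pics/last_wrist.npz'))
f=lambda x,y:(x/6+270-.42,y/6+145-.42)
a=onplane(d,*f(242,118),112);b=onplane(d,*f(410,120),112)
print('nose corners',a,b,(a+b)/2,'len',np.linalg.norm(a-b),'yaw',np.degrees(np.arctan2(a[0]-b[0],-(b[1]-a[1]))))
# side edges at x=-30 (z=90): rows by projection
for z,y,l,r in((105,180,238.5,403),(95,270,236,391)):
    p=onplane(d,*f(l,y),z);q=onplane(d,*f(r,y),z);print(p,q,(p+q)/2)
p=onplane(d,*f(308,325),89.5);print('pinfoot',p,'yaw from nose-mid',np.degrees(np.arctan2(*(((a+b)/2-p)[[1,0]]))))
c=((a+b)/2)
print('knob',onplane(d,628,185,61))
for psi in(-3,0,3):
    Rs=R.from_euler('ZY',[psi,-30],degrees=True); o=c-Rs.apply([14,0,0])
    print(psi,o,[ (6*(proj(d,o+Rs.apply(v))-[270,145]+.42)) for v in([14,13,0],[14,-13,0],[-31,0,0],[-31,0,8],[-40,13,5],[-40,-13,5],[-53,0,15])])
E
```

```text
nose corners [563.76 246.03 112.  ] [563.46 220.34 112.  ] [563.61 233.18 112.  ] len 25.694183052516426 yaw 0.6679884713833104
[552.58 246.92 105.  ] [552.59 220.82 105.  ] [552.59 233.87 105.  ]
[535.1  247.87  95.  ] [535.1  221.96  95.  ] [535.1  234.91  95.  ]
pinfoot [523.81 235.8   89.5 ] yaw from nose-mid -3.757547625547437
knob [ 531.81 -120.61   61.  ]
-3 [551.5  233.82 105.  ] [array([241.08, 114.56]), array([410.82, 123.43]), array([311.35, 320.1 ]), array([310.31, 354.61]), array([233.4 , 372.72]), array([382.75, 380.13]), array([303.21, 468.08])]
0 [551.48 233.18 105.  ] [array([241.  , 118.97]), array([411.02, 119.03]), array([323.2 , 320.39]), array([323.63, 354.94]), array([248.18, 376.8 ]), array([397.73, 376.79]), array([322.76, 468.55])]
3 [551.5  232.55 105.  ] [array([241.16, 123.38]), array([410.99, 114.62]), array([335.06, 320.1 ]), array([336.95, 354.61]), array([263.14, 380.14]), array([412.53, 372.71]), array([342.31, 468.07])]
```

```bash
python3 -m pendant '[[-0.001,0.0412,0,0,0,0,0.085],[-0.001,0.0412,0,0,0,0,0.085],[-0.001,0.0412,0,0,0,0,0.085],[-0.001,0.0412,0,0,0,0,0.085],[0,0.0412,0,0,0,0,0.085],[0,0.0412,0,0,0,0,0.085],[0,0.0412,0,0,0,0,0.085],[0,0.0412,0,0,0,0,0.085],[0,0.0412,0.02,0,0,0,0.085],[0,0,0.02,0,0,0,0.085],[0,0,0,0,0,0,0.085]]'
python3 - <<'E'
from h import *
np.set_printoptions(precision=2,suppress=True)
W=snap('wrist','w2.png')
print(arm.read_state()['position'],proj(W,[531,-134,61]))
u,v=proj(W,[531,-134,61]).astype(int)
g=W['image'][v-35:v+35,u-35:u+35].max(2)
n,l,st,ce=cv2.connectedComponentsWithStats((g<75).astype(np.uint8))
for i in range(1,n):
    if st[i,4]>80:
        c=ce[i]+[u-35,v-35];print(st[i],c,onplane(W,*c,61))
E
```

```text
clock: 2.6
position: [530.6, -131.6, 213.6]
ee_rot: [1.0, 0.0, -0.003, -0.0]
contact_force: [-0.1, -0.4, -0.5]
gripper_width: 84.8
grasp_force: 0.0
[ 531.8  -131.17  215.42] [321.79 189.89]
[ 23  23  25  27 487] [321.32 190.1 ] [ 530.79 -133.53   61.  ]
```

View pics/w2.png

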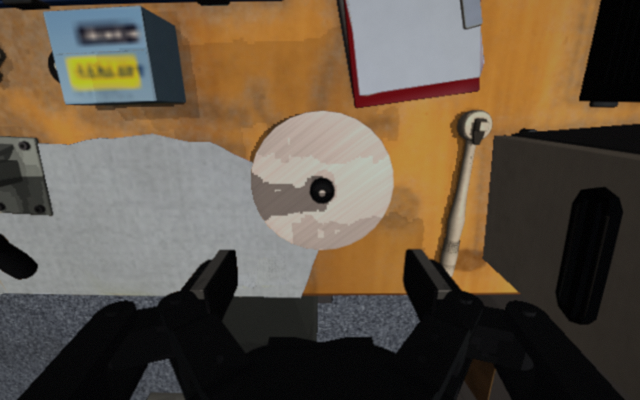

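The wrist view shows the lid with its knob at (321,190), which puts it at (531,-133.5). The space around it is clear.

```bash
python3 -m pendant '[[0,0.002,0.04,0,0,0,0.045],[0,0,0.04,0,0,0,0.045],[0,0,0.035,0,0,0,0.045],[0,0,0.02,0,0,0,0.045],[0,0,0.01,0,0,0,0.045],[0,0,0,0,0,0,0],[0,0,0,0,0,0,0],[0,0,0,0,0,0,0],[0,0,0,0,0,0,0],[0,0,-0.01,0,0,0,0],[0,0,-0.03,0,0,0,0],[0,0,-0.03,0,0,0,0]]'
```

```text
clock: 3.85
position: [532.0, -134.0, 142.4]
ee_rot: [1.0, 0.002, -0.001, 0.0]
contact_force: [1.3, 0.8, -2.7]
gripper_width: 22.1
grasp_force: 59.1
```

```bash
python3 -m pendant '[[0,-0.025,0,0,0,0,0],[0,-0.04,0,0,0,0,0],[0,-0.045,0,0,0,0,0],[0,-0.045,0,0,0,0,0],[0,-0.03,0.01,0,0,0,0],[0,0,0.035,0,0,0,0],[0,0,0.035,0,0,0,0],[0,0,0.015,0,0,0,0],[0,0,0.005,0,0,0,0],[0,0,0.002,0,0,0,0],[0,0,0,0,0,0,0]]'
```

```text
clock: 4.95
position: [532.7, 51.4, 40.4]
ee_rot: [1.0, 0.002, 0.001, -0.0]
contact_force: [-0.4, 0.4, -2.4]
gripper_width: 21.6
grasp_force: 59.3
```

```bash
python3 -m pendant '[[0,0,0.0015,0,0,0,0],[0,0,0.0015,0,0,0,0],[0,0,0.001,0,0,0,0],[0,0,0,0,0,0,0]]'
```

```text
clock: 5.35
position: [533.0, 51.5, 39.3]
ee_rot: [1.0, 0.003, 0.002, -0.0]
contact_force: [-6.9, -0.0, 17.6]
gripper_width: 21.8
grasp_force: 61.2
```

```bash
python3 -m pendant '[[0,0,0,0,0,0,0.045],[0,0,0,0,0,0,0.05],[0,0,-0.02,0,0,0,0.055],[0,0,-0.05,0,0,0,0.085],[0,0,-0.05,0,0,0,0.085],[0,0.02,-0.05,0,0,0,0.085],[0,0.045,0,0,0,0,0.085],[0,0.045,0,0,0,0,0.085],[0,0.045,0,0,0,0,0.085],[0,0.03,0,0,0,0,0.085],[0,0,0,0,0,0,0.085]]'
python3 - <<'E'
from h import *
np.set_printoptions(precision=2,suppress=True)
W=snap('wrist')
print(arm.read_state()['position'])
u,v=proj(W,[531,-133.5,15]).astype(int);print(u,v)
cv2.imwrite('pics/w3c.png',cv2.resize(np.ascontiguousarray(W['image'][110:250,210:400,::-1]),None,fx=4,fy=4,interpolation=cv2.INTER_CUBIC))
E
```

```text
clock: 6.45
position: [532.3, -135.5, 201.8]
ee_rot: [1.0, -0.0, 0.0, 0.0]
contact_force: [0.2, -0.3, 0.7]
gripper_width: 85.0
grasp_force: 0.0
[ 532.41 -134.01  201.77]
317 184
```

View pics/w3c.png

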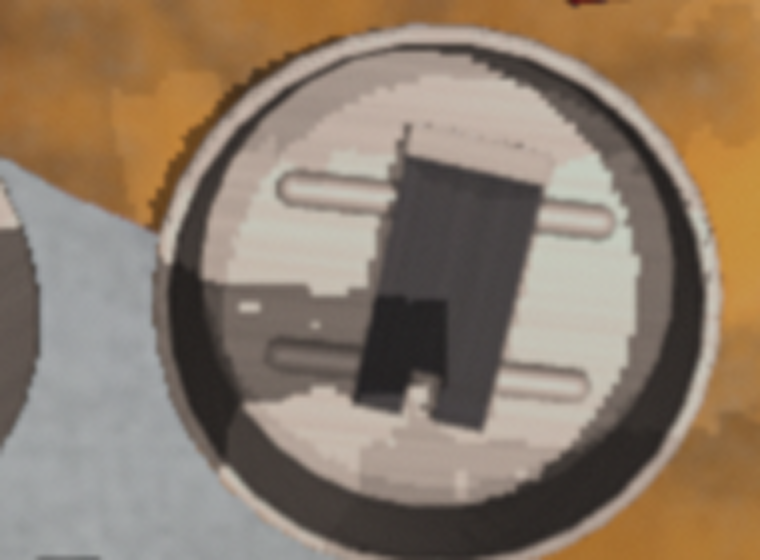

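The blade lies with its bright edge up in the crop. Its back corners are (353,403) and (485,430), its dark front corners are (407,155) and (545,185), and the notch is at about (420,395).

```bash
python3 - <<'E'
from h import *
np.set_printoptions(precision=2,suppress=True)
W=dict(np.load('pics/last_wrist.npz'))
f=lambda x,y,z=15:onplane(W,x/4+210-.4,y/4+110-.4,z)
bl,br,fl,fr=f(353,403),f(485,430),f(407,155),f(545,185)
tl,tr=f(411,123,11),f(554,155,11)
print(bl,br,fl,fr,tl,tr,sep='\n')
ang=lambda v:np.degrees(np.arctan2(v[1],v[0]))
print('yaw',ang(fl-bl),ang(fr-br),ang(fl-fr)-90+0,ang(bl-br)-90,'w',np.linalg.norm(bl-br),np.linalg.norm(fl-fr),'L',np.linalg.norm(tl-bl),np.linalg.norm(tr-br))
yaw=np.radians((ang(fl-bl)+ang(fr-br))/2)
c=(bl+br+fl+fr)/4; ux=np.array([np.cos(yaw),np.sin(yaw),0])
b=(bl+br)/2; mid=((c-b)@np.array([-ux[1],ux[0],0]))
print('centre',b+40*ux, 'yaw',np.degrees(yaw)); c2=c+ux*(40-(c-b)@ux);print('centre via sides',c2)
print(arm.read_state()['position'])
E
```

```text
[ 500.78 -111.46   15.  ]
[ 492.65 -148.58   15.  ]
[ 569.81 -127.3    15.  ]
[ 561.88 -163.82   15.  ]
[ 577.74 -128.32   11.  ]
[ 569.29 -166.39   11.  ]
yaw -12.92145147774298 -12.418745726079495 -12.259835361507882 -12.359120235577564 w 37.996397174505844 37.37514010360672 L 78.88208550458643 78.78895354937254
centre [ 535.74 -138.79   15.  ] yaw -12.670098601911238
centre via sides [ 535.74 -138.79   15.  ]
[ 532.41 -134.01  201.77]
```

```bash
python3 -m pendant '[[0.003,0.004,0.03,0,0,0,0.055],[0,0,0.03,0,0,6.25,0.055],[0,0,0.03,0,0,6.25,0.055],[0,0,0.03,0,0,0,0.055],[0,0,0.02,0,0,0,0.055],[0,0,0.01,0,0,0,0.055],[0,0,0.005,0,0,0,0.055],[0,0,0,0,0,0,0.055]]'
python3 - <<'E'
from h import *
np.set_printoptions(precision=4,suppress=True)
p=[535.5,-138.5,31]; print(go(p,R.from_euler('ZX',[-12.5,180],degrees=True)))
W=snap('wrist'); cv2.imwrite('pics/w4.png',np.ascontiguousarray(W['image'][:,100:540,::-1]))
E
```

```text
clock: 7.3
position: [536.0, -135.9, 46.9]
ee_rot: [0.994, -0.106, 0.0, 0.0]
contact_force: [1.2, 0.0, -0.3]
gripper_width: 55.2
grasp_force: 0.0
(array([0.0001, 0.0027, 0.0159]), array([ 0.0028, -0.0116,  0.2791]))
```

View pics/w4.png

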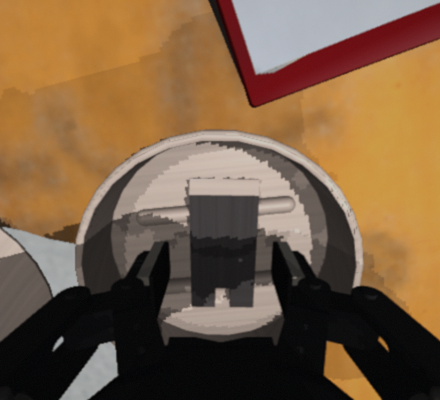

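The open fingers straddle the blade: blade at columns 190–256, pads at 168 and 272. A shift of about 2.5 mm in +y centres it.

```bash
python3 -m pendant '[[0,0.0025,0.008,0,0,0,0.055],[0,0,0.005,0,0,0,0.055],[0,0,0.003,0,0,0,0.055],[0,0,0,0,0,0,0.055]]'
```

```text
clock: 7.75
position: [534.7, -138.9, 30.3]
ee_rot: [0.994, -0.107, -0.0, 0.0]
contact_force: [0.1, 0.6, 0.1]
gripper_width: 55.1
grasp_force: 0.0
```

```bash
python3 -m pendant '[[0,0,0,0,0,0,0],[0,0,0,0,0,0,0],[0,0,0,0,0,0,0],[0,0,0,0,0,0,0]]'; python3 -m pendant '[[0,0,-0.01,0,0,0,0],[0,0,-0.03,0,0,0,0],[0,0,-0.04,0,0,0,0],[0,0,-0.04,0,0,0,0],[0,0,-0.04,0,0,0,0],[0,0,-0.04,0,0,0,0],[0,0,0,0,0,0,0]]'
python3 - <<'E'
from h import *
np.set_printoptions(precision=4,suppress=True)
W=snap('wrist'); cv2.imwrite('pics/w5.png',cv2.resize(np.ascontiguousarray(W['image'][150:300,240:400,::-1]),None,fx=4,fy=4,interpolation=cv2.INTER_CUBIC))
E
```

```text
clock: 8.15
position: [535.4, -138.8, 31.2]
ee_rot: [0.994, -0.107, 0.0, 0.0]
contact_force: [-0.9, -0.2, 3.1]
gripper_width: 35.9
grasp_force: 60.0
clock: 8.85
position: [538.0, -139.1, 237.7]
ee_rot: [0.994, -0.106, 0.007, -0.0]
contact_force: [0.1, -0.2, -1.2]
gripper_width: 35.5
grasp_force: 60.3
```

View pics/w5.png

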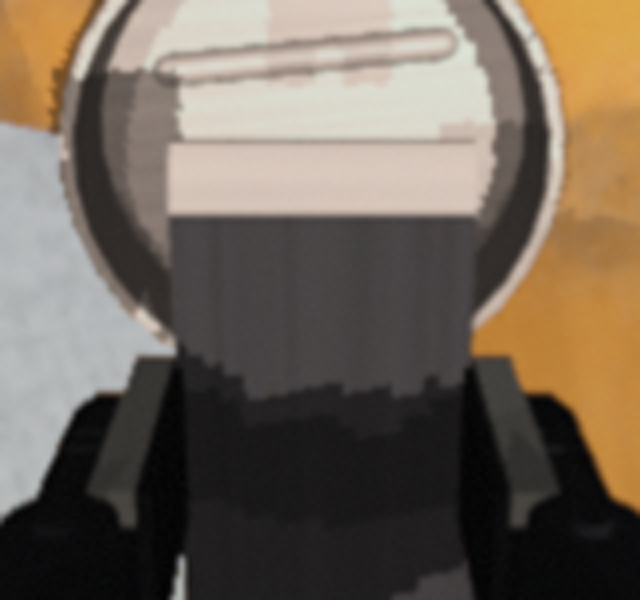

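The blade is held square. The cutting edge is at crop row 140, columns 168–475, and the bevel top edge is at row 215.

```bash
python3 - <<'E'
from h import *
np.set_printoptions(precision=4,suppress=True)
W=dict(np.load('pics/last_wrist.npz'))
s=arm.read_state();t=R.from_quat(s['ee_rot'])
def ont(x,y,zt):
    o,r=ray(W,x/4+240-.4,y/4+150-.4); o=t.inv().apply(o-s['position']);r=t.inv().apply(r)
    return o+r*(zt-o[2])/r[2]
for zt in(19,20.5): print(zt,ont(168,140,zt),ont(475,140,zt))
for zt in(15.5,17): print(zt,ont(170,215,zt),ont(474,215,zt))
E
```

```text
19 [ 41.4733 -18.5491  19.    ] [41.4897 20.0724 19.    ]
20.5 [ 41.1079 -18.7544  20.5   ] [41.1245 20.2799 20.5   ]
15.5 [ 32.6863 -18.1824  15.5   ] [32.6982 19.8359 15.5   ]
17 [ 32.2152 -18.389   17.    ] [32.2273 20.046  17.    ]
```

```bash
cat >> h.py <<'E'
Bt=np.array([1,0,20.7])  # blade origin in tool
def seat(o=(551,234.5,105),psi=-3.6):
    return np.array(o,float),R.from_euler('ZY',[psi,-30],degrees=True)
def tcp_for(off,o,Rs):
    "TCP pos & rot so that blade origin is at seat coords off"
    Rt=Rs*R.from_euler('x',180,degrees=True)
    return o+Rs.apply(off)-Rt.apply(Bt),Rt
E
python3 - <<'E'
from h import *
np.set_printoptions(precision=4,suppress=True)
p,Rt=tcp_for([0,-65,20],*seat()); print(p,go(p,Rt))
E
```

```text
[525.7445 170.9604 139.7472] (array([-0.0766, -0.3002,  0.0945]), array([ 2.1966, 29.5403, -8.4849]))
```

```bash
python3 -m pendant '[[-0.011,-0.043,0,0,0,0,0],[-0.011,-0.043,0,0,0,0,0],[-0.011,-0.043,0,0,0,0,0],[-0.011,-0.043,0,0,0,0,0],[-0.011,-0.043,0,0,0,0,0],[-0.011,-0.043,0,0,0,0,0],[-0.011,-0.043,0,0,0,0,0],[0,0,0,0.55,7.4,-2.1,0],[0,0,0,0.55,7.4,-2.1,0],[0,0,0,0.55,7.4,-2.1,0],[0,0,0,0.55,7.4,-2.1,0],[0,0,0,0,0,0,0]]'
python3 - <<'E'
from h import *
np.set_printoptions(precision=4,suppress=True)
p,Rt=tcp_for([0,-65,20],*seat()); print(p,go(p,Rt)); print(arm.read_state()['joints'])
E
```

```text
clock: 10.1
position: [526.5, 162.5, 230.5]
ee_rot: [0.973, -0.045, 0.225, 0.017]
contact_force: [0.0, -0.8, -1.3]
gripper_width: 35.8
grasp_force: 60.5
[525.7445 170.9604 139.7472] (array([-0.0413, -0.0096,  0.0807]), array([ 1.5491,  3.8807, -1.2906]))
[ 0.6861  0.1226 -0.7218  0.7126 -0.5091  0.2   ]
```

```bash
python3 -m pendant '[[-0.014,-0.003,0.027,0.8,2,-0.6,0],[-0.014,-0.003,0.027,0.7,1.9,-0.6,0],[-0.013,-0.003,0.026,0,0,0,0],[0,0,0,0,0,0,0],[0,0,0,0,0,0,0]]'
python3 - <<'E'
from h import *
np.set_printoptions(precision=4,suppress=True)
p,Rt=tcp_for([0,-65,20],*seat()); print(p,go(p,Rt)); print(arm.read_state()['joints'])
W=snap('wrist','w6.png')
o,Rs=seat(); print([proj(W,o+Rs.apply(v)) for v in([14,13,0],[14,-13,0],[-40,-13,0],[-31,0,0],[40,-84,20],[40,-46,20])])
E
```

```text
clock: 10.6
position: [547.6, 163.5, 192.4]
ee_rot: [0.964, -0.045, 0.263, 0.017]
contact_force: [0.6, -1.1, -1.3]
gripper_width: 35.8
grasp_force: 60.6
[525.7445 170.9604 139.7472] (array([-0.046 , -0.0058,  0.0338]), array([ 1.4167, -0.5528, -1.4177]))
[ 0.4862  0.1803 -0.8728  1.3613 -0.297  -0.294 ]
[array([205.065 , 262.6765]), array([239.8128, 261.6171]), array([247.0679, 321.6783]), array([229.5509, 312.7882]), array([336.5393, 237.5457]), array([278.6355, 239.4415])]
```

View pics/w6.png

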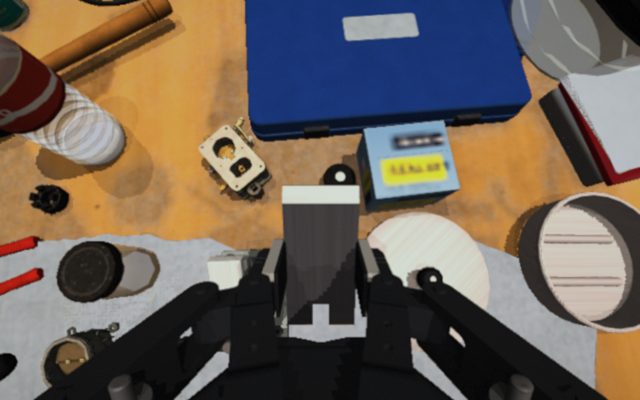

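The blade is held with its notch visible at (320,315) and its front at columns 283–358. The bed shows at (225,270), partly behind the left finger. From here on I'll work from numbers only.

```bash
python3 -m pendant '[[-0.011,0.003,0.008,0.5,0,-0.5,0],[-0.011,0.003,0.008,0.5,0,-0.5,0],[-0.011,0.003,0.008,0.4,0,-0.4,0],[-0.011,0.003,0.008,0,0,0,0],[0,0,0,0,0,0,0],[0,0,0,0,0,0,0]]'
python3 - <<'E'
from h import *
np.set_printoptions(precision=4,suppress=True)
p,Rt=tcp_for([0,-85,20],*seat()); print(p,go(p,Rt)); print(arm.read_state()['joints'])
E
```

```text
clock: 11.25
position: [529.0, 156.4, 155.3]
ee_rot: [0.965, -0.03, 0.26, 0.008]
contact_force: [0.4, 0.1, -0.3]
gripper_width: 35.6
grasp_force: 60.6
[524.4886 150.9999 139.7472] (array([-0.0114,  0.0056,  0.0113]), array([ 0.005 , -0.1524,  0.0194]))
[ 0.2255  0.2014 -0.9356  2.0459 -0.1614 -0.7312]
```

```bash
cat > kin.py <<'E'
from h import *
from scipy.optimize import least_squares
E=lambda a,t:R.from_euler(a,t)
def fk(q,P):
    H,a2,d4,off,d6=P
    B=E('z',q[0]); U=B*E('y',q[1])
    F=B*E('y',q[1]-q[2])       # x along forearm
    p=np.array([0,0,H])+U.apply([0,0,a2])+F.apply([d4,0,0])
    W=F*E('x',sg[0]*q[3]); p=p+W.apply([0,-off,0])
    T=W*E('y',-q[4])           # x along tool
    p=p+T.apply([d6,0,0])
    return p,T*E('x',sg[1]*q[5])
data=[([1.572,.386,.007,0,-1.194,-.259],[159.2,603.8,255.2],[.992,-.129,0,.001]),
([.6861,.1226,-.7218,.7126,-.5091,.2],[526.5,162.5,230.5],[.973,-.045,.225,.017]),
([.4862,.1803,-.8728,1.3613,-.297,-.294],[547.6,163.5,192.4],[.964,-.045,.263,.017]),
([.2255,.2014,-.9356,2.0459,-.1614,-.7312],[529,156.4,155.3],[.965,-.03,.26,.008])]
sg=[-1,-1]
def fit():
    f=lambda P:np.concatenate([fk(q,P)[0]-p for q,p,_ in data])
    return least_squares(f,[200,400,430,159,250])
_b=None
for a in(-1,1):
    sg[0]=a; r=fit()
    if _b is None or r.cost<_b[0]: _b=(r.cost,a,r.x)
sg[0]=_b[1]; P=_b[2]
def C():
    best=None
    for b in(-1,1):
        sg[1]=b
        X=[(fk(q,P)[1].inv()*R.from_quat(o)) for q,p,o in data]
        m=R.concatenate(X).mean(); e=max((m.inv()*x).magnitude() for x in X)
        if best is None or e<best[0]: best=(e,b,m)
    sg[1]=best[1]; return best
eC,_,Tc=C()
lo=np.array([-3.14,-1.21,-1.07,-3.16,-2.99,-3.1]);hi=np.array([3.14,2.06,1.41,2.05,-.16,3.1])
def ik(pos,Rt,q0):
    def f(q):
        p,r=fk(q,P); return np.r_[(p-pos)/100,((r*Tc).inv()*Rt).as_rotvec()]
    r=least_squares(f,np.clip(q0,lo+.01,hi-.01),bounds=(lo,hi)); return r.x,np.abs(r.fun).max()
E
python3 - <<'E'
from kin import *
np.set_printoptions(precision=3,suppress=True)
print(_b,np.degrees(eC),sg)
rng=np.random.default_rng(0)
for off in([0,0,0],[0,0,40]):
  p,Rt=tcp_for(off,*seat())
  for tilt in(0,8,16,24):
    # tool pitched steeper, pivoting about blade origin
    b=p+Rt.apply(Bt); R2=Rt*R.from_euler('y',-tilt,degrees=True); p2=b-R2.apply(Bt)
    S=set()
    for k in range(25):
        q,e=ik(p2,R2,lo+(hi-lo)*rng.random(6))
        if e<2e-3: S.add(tuple(np.round(q,2)+0.))
    print(off,tilt,[np.round(R2.apply([0,0,1]),2)],*sorted(S)[:6],sep='\n  ')
E
```

```text
Traceback (most recent call last):
NameError: name '_b' is not defined
```

```bash
sed -i 's/_b/bb/g' kin.py; cat > t.py <<'E'
from kin import *
np.set_printoptions(precision=3,suppress=True)
print(bb,np.degrees(eC),sg)
rng=np.random.default_rng(0)
for off in([0,0,0],[0,0,40]):
  p,Rt=tcp_for(off,*seat())
  for tilt in(0,8,16,24):
    b=p+Rt.apply(Bt); R2=Rt*R.from_euler('y',-tilt,degrees=True); p2=b-R2.apply(Bt)
    S=set()
    for k in range(25):
        q,e=ik(p2,R2,lo+(hi-lo)*rng.random(6))
        if e<2e-3: S.add(tuple(float(x) for x in np.round(q,2)+0.))
    print(off,tilt,np.round(R2.apply([0,0,1]),2),*sorted(S)[:6],sep='\n  ')
E
time python3 t.py
```

```text
(np.float64(0.010095359425430684), -1, array([161.531, 564.045, 421.834, 159.91 , 272.806])) 0.04782124659461911 [-1, -1]
[0, 0, 0]
  0
  [ 0.5  -0.03 -0.87]
  (0.41, 0.32, -0.88, 1.97, -0.25, -0.83)
[0, 0, 0]
  8
  [ 0.37 -0.02 -0.93]
  (0.68, 0.34, -0.77, 0.98, -0.31, -0.09)
[0, 0, 0]
  16
  [ 0.24 -0.02 -0.97]
  (0.75, 0.38, -0.52, 0.36, -0.53, 0.46)
[0, 0, 0]
  24
  [ 0.1  -0.01 -0.99]
  (0.71, 0.42, -0.34, 0.11, -0.73, 0.72)
[0, 0, 40]
  0
  [ 0.5  -0.03 -0.87]
  (0.56, 0.24, -0.9, 1.59, -0.3, -0.58)
[0, 0, 40]
  8
  [ 0.37 -0.02 -0.93]
  (0.77, 0.27, -0.73, 0.76, -0.41, 0.07)
[0, 0, 40]
  16
  [ 0.24 -0.02 -0.97]
  (0.78, 0.31, -0.51, 0.32, -0.61, 0.48)
[0, 0, 40]
  24
  [ 0.1  -0.01 -0.99]
  (0.74, 0.36, -0.34, 0.11, -0.8, 0.7)
real	0m4.729s
user	0m5.231s
sys	0m0.056s
```

```bash
python3 - <<'E'
from h import *
np.set_printoptions(precision=1,suppress=True,linewidth=220)
W=snap('wrist')
o,Rs=seat(); 
for v in([14,13,0],[14,-13,0],[0,13,0],[0,-13,0],[-20,13,0],[-20,-13,0],[-31,0,0],[-40,-13,5]): print(v,proj(W,o+Rs.apply(v)))
u,v=proj(W,o+Rs.apply([5,0,0])).astype(int)
im=W['image'].astype(int)
for r in range(v-16,v+30,4): print(r,u-30,' '.join('%d/%d'%(a.sum()//3,a[0]-a[2]) for a in im[r,u-30:u+34:2]))
E
```

```text
[14, 13, 0] [174.8 227.5]
[14, -13, 0] [215.  227.6]
[0, 13, 0] [177.9 247.3]
[0, -13, 0] [217.3 247.5]
[-20, 13, 0] [182.3 274.1]
[-20, -13, 0] [220.4 274.4]
[-31, 0, 0] [203.3 288.3]
[-40, -13, 5] [221.1 304.1]
224 166 171/-6 172/-6 170/-6 170/-6 172/-6 172/-7 169/-3 158/7 141/17 141/14 141/14 141/14 140/14 141/14 140/14 140/15 140/14 137/13 142/14 142/14 140/14 137/14 132/14 132/12 137/14 133/13 100/10 73/7 79/7 77/6 73/5 84/36
228 166 167/-5 164/-6 165/-6 169/-6 170/-6 175/1 200/4 200/6 204/0 204/0 202/2 201/4 202/3 203/5 202/2 203/3 203/5 202/4 201/5 204/0 204/-1 203/3 201/6 199/10 187/15 109/11 72/8 71/7 94/5 78/5 49/3 52/2
232 166 166/-6 164/-6 166/-6 169/-6 170/-6 166/1 194/9 199/9 200/6 200/5 200/8 200/7 198/10 200/9 200/8 200/7 198/10 199/8 198/10 200/7 202/3 200/7 198/10 197/12 189/17 130/14 73/8 73/7 92/6 88/7 49/2 43/2
236 166 166/-5 167/-6 168/-5 171/-6 168/-6 166/-5 170/19 200/8 198/10 202/4 199/7 200/7 199/9 198/8 200/9 200/7 198/11 200/9 198/11 200/9 203/4 200/7 199/11 196/11 190/16 156/16 77/8 72/7 90/7 92/6 53/4 42/1
240 166 169/-4 167/-5 165/-6 163/-6 170/-6 173/-
[... 926 characters left out ...]
0/8 199/10 202/5 201/5 198/11 197/11 194/16 175/16 93/9 69/8 87/6 97/7 62/4
260 166 165/-4 165/-5 166/-4 163/0 163/-6 165/-7 168/-5 165/-5 170/18 200/7 199/8 200/5 199/9 200/7 199/9 199/9 199/9 200/7 197/12 200/7 199/9 202/6 202/3 200/8 198/10 195/14 184/16 111/10 72/7 79/7 92/5 74/4
264 166 164/-5 165/-4 164/2 165/-2 164/-5 166/-5 168/-6 165/-5 168/1 198/8 198/9 202/4 199/8 199/8 201/8 198/9 198/9 199/7 198/10 199/9 198/9 201/6 202/3 200/7 198/10 196/12 191/17 137/14 75/7 72/7 90/6 81/6
268 166 162/-4 163/0 163/-3 164/-5 165/-6 168/-5 168/-5 166/-6 164/-4 196/6 198/9 200/6 199/7 199/9 200/6 200/7 198/9 200/8 199/9 198/9 199/8 199/8 202/3 201/5 199/10 197/11 193/16 161/16 81/8 71/8 88/7 88/5
```

```bash
python3 - <<'E'
from h import *
np.set_printoptions(precision=2,suppress=True,linewidth=220)
W=dict(np.load('pics/last_wrist.npz')); s=arm.read_state(); t=R.from_quat(s['ee_rot'])
g=W['image'].astype(float).mean(2)
o,Rs=seat()
def onseat(u,v,z=0,O=o,Q=Rs):
    c,r=ray(W,u,v); c=Q.inv().apply(c-O); r=Q.inv().apply(r); return c+r*(z-c[2])/r[2]
def cross(line,x0,x1,th):   # first crossing of th between x0,x1
    xs=np.arange(x0,x1,np.sign(x1-x0)); a=line[xs]-th
    for i in range(len(xs)-1):
        if a[i]*a[i+1]<=0: return xs[i]+(xs[i+1]-xs[i])*a[i]/(a[i]-a[i+1])
L=[];Q=[]
for r in range(232,272,2):
    l=cross(g[r],200,165,184); q=cross(g[r],200,232,130)
    L.append(onseat(l,r)); Q.append(onseat(q,r))
L=np.array(L);Q=np.array(Q)
pl=np.polyfit(L[:,0],L[:,1],1);pq=np.polyfit(Q[:,0],Q[:,1],1)
print('left',pl,'right',pq,'width',(L[:,1]-Q[:,1]).mean(),'mid at x=-31',(np.polyval(pl,-31)+np.polyval(pq,-31))/2,'x=0',(pl[1]+pq[1])/2,'yaw corr',np.degrees((pl[0]+pq[0])/2))
for c in(185,195,205): 
    r=cross(g[:,c],236,218,170); print('nose x',onseat(c,r))
# blade: assumed underside at tool z 20.7, top 15.7
def ontool(u,v,z):
    c,r=ray(W,u,v); c=t.inv().apply(c-s['position']); r=t.inv().apply(r); return c+r*(z-c[2])/r[2]
for r in(180,186,192,198,210,225,240,300,305,310,314,318,322):print(r,' '.join('%d'%x for x in g[r,276:366:2]))
E
```

```text
left [ 0.01 11.54] right [  0.01 -13.49] width 25.036764802714185 mid at x=-31 -1.315514483124236 x=0 -0.9782781351393446 yaw corr 0.6232974012238534
nose x [15.19  6.18  0.  ]
nose x [15.23 -0.28  0.  ]
nose x [15.32 -6.74  0.  ]
180 130 129 130 129 119 115 114 118 122 122 120 116 114 118 118 121 123 119 119 119 120 121 122 124 125 128 130 134 134 137 134 132 134 133 135 133 81 66 66 71 73 74 72 70 67
186 132 132 133 167 191 190 190 191 190 191 191 192 190 191 191 191 192 192 192 191 191 191 191 191 191 192 192 192 192 192 192 192 192 191 193 192 192 192 192 194 194 177 82 72 68
192 130 130 130 178 203 203 203 203 203 204 204 203 203 203 203 203 203 203 204 204 204 204 205 205 204 204 204 204 204 204 205 205 204 204 205 205 205 204 205 205 206 189 84 73 87
198 130 128 132 183 199 199 199 200 201 199 199 200 199 201 200 200 201 202 203 202 202 201 203 203 202 203 203 203 203 203 203 203 204 203 203 204 204 204 205 204 205 199 131 119 119
210 127 125 127 90 57 60 62 60 57 56 59 61 58 58 58 59 58 58 55 59 61 60 60 60 59 59 57 56 58 58 58 60 60 59 57 57 57 58 55 58 59 70 117 122 120
225
[... 505 characters left out ...]
160 159 159 157 131 24 27 27 27 28 27 27 28 26 26 27 27 50 152 152 49 7 14
310 25 16 67 164 165 150 42 44 43 44 41 28 21 20 21 21 20 19 88 165 165 164 165 166 167 164 135 24 27 27 27 27 26 26 27 28 26 29 25 106 169 169 125 9 12
314 56 16 133 170 165 149 43 47 44 25 22 22 21 21 22 22 22 20 87 162 159 160 163 167 168 167 137 27 27 29 29 29 28 28 27 30 30 28 27 108 170 168 154 44 21
318 144 158 164 166 162 144 23 22 23 22 22 21 21 21 22 21 22 20 88 163 161 162 162 164 164 163 135 26 27 28 29 28 27 28 28 28 28 28 27 110 168 167 165 162 160
322 146 161 163 164 165 151 21 20 19 20 19 21 20 19 19 22 21 18 85 162 159 160 161 161 161 159 129 24 27 26 27 27 26 26 26 26 26 31 29 107 164 163 163 161 162
```

```bash
python3 - <<'E'
from kin import *
np.set_printoptions(precision=2,suppress=True,linewidth=220)
W=dict(np.load('pics/last_wrist.npz')); s=arm.read_state(); t=R.from_quat(s['ee_rot'])
def ontool(u,v,z):
    c,r=ray(W,u,v); c=t.inv().apply(c-s['position']); r=t.inv().apply(r); return c+r*(z-c[2])/r[2]
g=W['image'].astype(float).mean(2)
print('notch L/R',ontool(312,312,15.7),ontool(328.6,312,15.7),'notch end',ontool(320,302.7,15.7))
print('rear side',ontool(287.3,318,15.7),ontool(354,318,15.7))
print('front',ontool(281.4,204,15.7),ontool(358.7,204,15.7))
print('col320',[int(x) for x in g[180:212:1,320]],[int(x) for x in g[296:345:1,305]],[int(x) for x in g[298:308,320]])
E
```

```text
notch L/R [-31.42  -3.35  15.7 ] [-31.43   5.85  15.7 ] notch end [-25.32   1.08  15.7 ]
rear side [-35.44 -17.19  15.7 ] [-35.5   20.08  15.7 ]
front [ 31.5  -17.72  15.7 ] [31.47 20.   15.7 ]
col320 [122, 121, 121, 118, 115, 143, 191, 202, 202, 203, 204, 204, 205, 204, 204, 204, 202, 203, 203, 203, 204, 202, 191, 149, 84, 59, 59, 61, 61, 60, 60, 61] [53, 52, 51, 45, 36, 29, 26, 26, 25, 23, 21, 21, 20, 20, 21, 20, 20, 22, 22, 23, 21, 22, 21, 21, 20, 21, 20, 25, 74, 145, 163, 162, 163, 162, 162, 161, 160, 160, 160, 160, 161, 159, 138, 67, 20, 15, 18, 17, 18] [31, 29, 29, 28, 27, 61, 128, 160, 164, 165]
```

```bash
cat >> h.py <<'E'
Bt=np.array([1.2,1.25,20.7])
def seat(dy=0):
    R0=R.from_euler('ZY',[-3.6,-30],degrees=True)
    return np.array([551,234.5,105.])+R0.apply([.9,-1.1+dy,0]),R.from_euler('ZY',[-3.2,-30],degrees=True)
def rep(off,o=None):
    np.set_printoptions(precision=4,suppress=True)
    o,Rs=seat(); p,Rt=tcp_for(off,o,Rs); s=arm.read_state(); t=R.from_quat(s['ee_rot'])
    b=Rs.inv().apply(np.array(s['position'])+t.apply(Bt)-o)
    print('go',*go(p,Rt),'blade in seat',b.round(2),'F seat',Rs.inv().apply(s['contact_force']).round(1),'q',np.round(s['joints'],2),'w',round(s['gripper_width'],1),round(s['grasp_force']))
E
python3 -c "
from h import *
rep([3,0,45])"
```

```text
go [-0.0073 -0.079  -0.0136] [ 0.1851 -0.1425 -0.2861] blade in seat [  9.96 -79.16  31.67] F seat [ 0.6  0.4 -1.2] q [ 0.23  0.2  -0.94  2.05 -0.16 -0.73] w 36.1 61
```

```bash
python3 -m pendant '[[-0.001,-0.01,-0.007,0,0,0,0],[-0.001,-0.01,-0.006,0,0,0,0],[-0.001,-0.01,0,0,0,0,0],[-0.001,-0.01,0,0,0,0,0],[-0.001,-0.01,0,0,0,0,0],[-0.001,-0.01,0,0,0,0,0],[-0.001,-0.01,0,0,0,0,0],[0,-0.009,0,0,0,0,0],[0,0,0,0,0,0,0],[0,0,0,0,0,0,0]]' | head -1; python3 -c "
from h import *
rep([3,0,45])"
```

```text
clock: 12.3
go [ 0.0012  0.     -0.0009] [ 0.1834 -0.0458 -0.2055] blade in seat [ 1.86 -0.06 44.14] F seat [-1.1 -0.3 -1. ] q [ 0.58  0.23 -0.9   1.54 -0.3  -0.54] w 35.8 61
```

```bash
python3 -m pendant '[[0.001,0,0.01,0,0,0,0],[0,0,0.01,0,0,0,0],[0,0,0.008,0,0,0,0],[0,0,0.005,0,0,-0.2,0],[0,0,0,0,0,0,0],[0,0,0,0,0,0,0]]' | head -1; python3 - <<'E'
from h import *
rep([3,0,10])
W=snap('wrist','w7.png'); o,Rs=seat()
for v in([-31,0,0],[-31,0,8],[-28,0,8],[-34,0,8],[-40,0,5]):print(v,proj(W,o+Rs.apply(v)))
for r in range(296,332,2):print(r,' '.join('%d'%a.mean() for a in W['image'][r,304:340]))
E
```

```text
clock: 12.9
go [-0.0002 -0.0013  0.0008] [ 0.255  -0.0329 -0.0999] blade in seat [ 3.16 -1.42 10.86] F seat [-1.3 -0.4 -1.8] q [ 0.45  0.3  -0.88  1.86 -0.26 -0.74] w 35.8 61
[-31, 0, 0] [318.446  296.3963]
[-31, 0, 8] [318.4408 304.8254]
[-28, 0, 8] [318.4245 300.4538]
[-34, 0, 8] [318.457  309.1473]
[-40, 0, 5] [318.4899 314.2406]
296 55 55 55 53 51 52 53 55 55 50 45 43 44 45 41 32 31 29 30 29 29 30 30 29 30 31 29 29 30 30 30 31 30 32 29 30
298 54 55 50 37 31 32 32 35 33 30 30 29 32 30 32 31 32 31 29 30 30 28 29 29 31 28 30 29 31 30 29 31 31 30 31 30
300 49 51 48 35 28 28 30 29 30 29 30 29 31 31 30 31 32 31 30 29 27 29 29 30 29 29 29 28 30 28 30 30 30 29 31 29
302 27 30 32 29 27 29 29 32 32 31 30 29 30 30 30 30 31 30 29 30 28 28 29 29 29 29 30 29 29 30 28 30 30 29 30 29
304 23 24 23 23 25 28 30 31 29 26 27 27 28 28 28 25 28 36 50 56 57 59 59 59 51 34 29 29 28 29 30 28 30 30 29 30
306 22 22 22 23 23 26 28 30 37 50 49 40 30 32 37 49 63 74 80 81 82 82 86 82 71 38 28 30 29 30 28 28 28 27 28 29
308 23 23 22 24 22 22 23 26 35 54 65 64 58 58 61 65 71 80 81 79 80 81 83 80 67 38 26 28 29 28
[... 604 characters left out ...]
2 22 22 23 22 21 22 23 39 66 83 84 82 82 82 84 83 83 82 87 98 108 111 110 91 45 26 29 28 28 29 28 30 30 28 30
322 22 22 22 23 22 24 22 23 35 56 66 65 61 62 61 65 68 68 72 75 84 90 92 95 86 45 27 29 29 29 27 28 28 28 28 28
324 53 54 52 51 46 39 36 39 42 50 56 60 60 62 61 59 57 57 57 57 60 67 75 84 85 75 64 63 63 64 76 98 110 103 89 79
326 84 82 77 67 59 57 60 64 68 68 69 64 53 50 53 60 68 67 67 64 62 59 56 63 72 81 86 102 127 136 161 190 193 166 124 120
328 78 72 56 52 57 61 50 35 24 17 17 15 16 15 17 16 17 20 24 34 46 59 62 58 61 73 96 143 186 197 196 196 190 163 117 119
330 23 22 19 18 23 21 17 15 15 15 15 16 15 18 17 16 15 15 15 15 14 20 35 51 67 102 149 169 179 192 195 193 188 158 116 117
```

```bash
python3 -m pendant '[[0,-0.002,0,0,0,0,0],[0,0,0,0,0,0,0],[0,0,0,0,0,0,0]]' | head -1; python3 - <<'E'
from h import *
rep([3,0,10])
W=snap('wrist','w8.png'); o,Rs=seat()
for v in([-31,0,8],):print(v,proj(W,o+Rs.apply(v)))
for r in range(300,322,1):print(r,' '.join('%d'%a.mean() for a in W['image'][r,308:332]))
E
```

```text
clock: 13.25
go [0.0001 0.0016 0.0011] [ 0.197  -0.0514 -0.0154] blade in seat [ 2.96  1.52 11.08] F seat [-1.3 -0.3 -0.4] q [ 0.46  0.3  -0.88  1.85 -0.26 -0.74] w 35.9 61
[-31, 0, 8] [323.4215 304.2923]
300 40 32 29 31 30 30 30 29 30 31 31 31 32 31 31 30 30 29 30 30 30 30 29 29
301 32 29 29 29 30 30 29 30 29 30 31 31 32 31 30 29 29 30 28 30 29 29 29 31
302 29 29 30 30 30 29 29 28 29 31 30 31 32 29 29 30 30 28 29 29 29 28 28 28
303 30 30 30 30 31 33 36 36 36 34 31 31 30 31 29 29 29 29 32 35 33 29 30 29
304 29 30 29 28 35 48 57 59 58 54 42 30 28 28 28 27 28 38 50 56 49 33 28 30
305 28 29 29 30 40 63 77 79 78 74 63 44 35 31 29 32 38 57 72 77 65 36 29 30
306 27 28 28 30 42 66 81 83 82 81 75 66 54 42 38 41 54 70 80 81 68 37 27 29
307 24 25 25 27 37 58 70 73 72 72 71 66 61 55 54 58 65 70 76 74 62 35 27 27
308 22 24 23 27 35 50 61 63 62 62 62 60 61 60 67 74 76 77 77 77 64 37 27 28
309 23 23 23 24 35 48 57 60 59 59 58 59 60 65 77 83 84 84 84 82 69 39 27 29
310 22 23 23 25 36 48 58 60 60 59 59 62 64 70 81 84 85 83 84 83 70 39 29 29
311 24 23 24 25 32 48 58 58 58 59 64 73 75 78 82 83 83 82 84 83 70 40 28 29
312 22 22 23 22 32 49 60 61 61 66 73 85 88 89 88 88 89 88 88 88 75 40 28 29
313 23 23 22 24 36 57 69 72 72 78 91 99 100 101 105 105 105 105 106 104 87 44 29 29
314 23 23 22 24 36 62 76 81 81 84 91 93 93 100 113 116 114 116 116 114 95 48 28 29
315 24 23 24 24 35 59 79 83 83 84 86 84 84 95 110 114 113 113 112 113 94 49 29 31
316 25 24 23 25 33 57 81 83 84 84 85 83 84 94 108 111 111 111 112 109 92 46 28 30
317 23 22 23 22 32 57 80 86 85 85 85 85 86 93 109 111 112 111 111 110 92 48 30 29
318 21 23 22 23 34 59 82 86 86 86 86 85 86 93 105 111 112 112 113 110 92 47 28 29
319 22 23 23 24 37 63 82 84 84 84 84 84 85 87 98 108 112 111 110 110 92 47 26 29
320 22 22 23 23 39 67 81 82 82 82 82 80 80 81 88 99 104 105 107 104 87 46 29 28
321 23 22 21 23 40 67 81 83 80 79 76 70 69 68 70 77 80 83 88 87 72 40 27 29
```

```bash
python3 -m pendant '[[0,0.0007,0.001,0,0,0,0],[0,0,0.003,0,0,0,0],[0,0,0.002,0,0,0,0],[0,0,0,0,0,0,0]]' | head -1; python3 - <<'E'
from h import *
rep([3,0,0])
W=snap('wrist')
for r in range(303,309,1):print(r,' '.join('%d'%a.mean() for a in W['image'][r,308:332]))
E
```

```text
clock: 13.7
go [0.0001 0.0002 0.0043] [ 0.2559 -0.0046 -0.0487] blade in seat [2.94 0.1  4.3 ] F seat [-1.2  0.1 -1.2] q [ 0.43  0.31 -0.88  1.91 -0.25 -0.78] w 35.5 61
303 29 29 30 31 31 32 30 29 28 31 30 30 30 30 28 28 31 32 37 36 33 29 27 30
304 25 26 29 30 35 42 40 27 24 26 27 27 26 25 24 25 31 47 57 58 49 33 29 31
305 21 24 27 31 39 54 48 27 20 24 25 26 25 26 22 20 35 61 74 77 65 37 29 27
306 21 22 26 31 42 58 53 29 22 28 28 31 28 28 24 23 38 67 85 87 73 40 28 28
307 21 22 23 29 42 60 54 31 27 29 31 31 30 30 27 27 40 73 97 99 84 43 26 28
308 22 23 25 30 41 59 54 31 26 31 32 31 31 29 27 27 43 78 104 108 91 45 27 28
```

```bash
python3 -m pendant '[[0,-0.0005,0.002,0,0,0,0],[0,0,0.0015,0,0,0,0],[0,0,0,0,0,0,0],[0,0,0,0,0,0,0]]' | head -1; python3 -c "
from h import *
rep([3,0,0])"; python3 -m pendant '[[0,0,0.001,0,0,0,0],[0,0,0,0,0,0,0],[0,0,0,0,0,0,0]]' | head -1; python3 -c "
from h import *
rep([3,0,0])"
```

```text
clock: 14.15
go [0.     0.0009 0.0012] [ 0.2296 -0.0298 -0.043 ] blade in seat [3.   0.86 1.22] F seat [-0.4  0.6 -1.2] q [ 0.42  0.32 -0.87  1.94 -0.25 -0.8 ] w 35.7 61
clock: 14.45
go [0.     0.001  0.0003] [ 0.2241 -0.0329 -0.0396] blade in seat [2.98 0.92 0.28] F seat [-0.2 -0.6 -1.1] q [ 0.42  0.32 -0.87  1.94 -0.25 -0.8 ] w 35.6 61
```

```bash
python3 -m pendant '[[0,0,0.001,0,0,0,0],[0,0,0,0,0,0,0],[0,0,0,0,0,0,0]]' | head -1; python3 -c "
from h import *
rep([3,0,0])"; python3 -m pendant '[[0,0,0.001,0,0,0,0],[0,0,0,0,0,0,0]]' | head -1; python3 - <<'E'
from h import *
rep([3,0,0])
W=snap('wrist')
for r in range(302,310,1):print(r,' '.join('%d'%a.mean() for a in W['image'][r,308:332]))
E
```

```text
clock: 14.75
go [0.     0.001  0.0001] [ 0.1891 -0.0846 -0.022 ] blade in seat [3.   0.98 0.07] F seat [-1.8 -1.6  6.5] q [ 0.42  0.32 -0.87  1.95 -0.25 -0.81] w 35.8 61
clock: 14.95
go [ 0.     0.001 -0.   ] [ 0.1547 -0.1476 -0.0085] blade in seat [ 3.04  0.99 -0.  ] F seat [-4.2 -3.2 15.1] q [ 0.41  0.32 -0.87  1.96 -0.25 -0.82] w 35.7 62
302 31 29 30 31 30 29 29 28 29 32 33 32 31 31 31 31 30 28 30 30 29 29 29 28
303 25 29 31 30 32 33 33 34 33 31 32 31 30 31 30 29 29 33 33 32 32 29 28 29
304 25 28 29 31 36 46 51 50 48 40 29 26 27 25 25 26 32 45 50 51 44 32 28 30
305 24 28 29 31 41 60 71 72 64 41 22 19 18 19 20 19 28 48 67 72 61 36 28 29
306 22 27 29 29 42 67 80 78 60 31 16 18 17 17 18 18 21 40 65 78 68 38 27 29
307 22 25 29 31 42 67 81 75 49 24 18 20 19 18 19 19 18 29 57 82 72 41 28 28
308 22 24 27 29 42 67 82 73 43 22 22 21 23 21 22 18 20 28 60 92 84 44 27 29
309 22 24 29 29 43 68 81 73 42 23 21 24 23 24 22 20 19 28 65 100 90 46 28 28
```

```bash
python3 -m pendant '[[-0.001,0,-0.001,0,0,0,0],[-0.001,0,0,0,0,0,0],[-0.0005,0,0,0,0,0,0],[0,0,0,0,0,0,0],[0,0,0,0,0,0,0]]' | head -1; python3 -c "
from h import *
rep([0,0,0])"; python3 -m pendant '[[-0.001,0,0,0,0,0,0],[0,0,0,0,0,0,0],[0,0,0,0,0,0,0]]' | head -1; python3 -c "
from h import *
rep([0,0,0])"
```

```text
clock: 15.5
go [-0.0021  0.0011  0.0001] [ 0.2207 -0.2385 -0.0776] blade in seat [2.23 1.   0.07] F seat [ 1.3 -2.3  7. ] q [ 0.41  0.32 -0.87  1.97 -0.25 -0.82] w 35.9 61
clock: 15.8
go [-0.0019  0.0012  0.0001] [ 0.2246 -0.3052 -0.1084] blade in seat [2.01 1.1  0.1 ] F seat [ 1.8 -1.5  6.6] q [ 0.41  0.32 -0.87  1.98 -0.25 -0.83] w 35.9 61
```

```bash
python3 -m pendant '[[-0.001,0,0,0,0,0,0],[0,0,0,0,0,0,0],[0,0,0,0,0,0,0]]' | head -1; python3 -c "
from h import *
rep([0,0,0])"; python3 -m pendant '[[-0.001,0,0,0,0,0,0],[0,0,0,0,0,0,0],[0,0,0,0,0,0,0]]' | head -1; python3 - <<'E'
from h import *
rep([0,0,0])
W=snap('wrist')
g=W['image'].mean(2)
for c in(315,328,308,335): print(c,' '.join('%d'%a for a in g[296:340,c]))
for r in(305,308,311):print(r,' '.join('%d'%a for a in g[r,308:332]))
E
```

```text
clock: 16.1
go [-0.0012  0.0013  0.0001] [ 0.2186 -0.3303 -0.1139] blade in seat [1.34 1.21 0.1 ] F seat [ 1.9 -1.5  5.4] q [ 0.41  0.32 -0.88  1.98 -0.25 -0.83] w 35.7 61
clock: 16.4
go [-0.0011  0.0013  0.0001] [ 0.2357 -0.4141 -0.1398] blade in seat [1.29 1.21 0.11] F seat [4.2 0.  3.5] q [ 0.41  0.32 -0.88  1.99 -0.25 -0.84] w 35.5 61
315 55 53 42 32 28 29 28 35 54 72 78 79 78 79 79 79 79 83 82 84 82 73 63 60 59 60 60 63 75 81 84 84 85 84 85 83 82 76 63 56 58 63 66 48
328 28 28 30 29 28 29 29 32 47 63 78 82 83 81 82 84 79 73 70 70 69 61 65 70 68 69 71 81 97 96 94 94 95 94 92 86 81 73 62 58 57 63 65 42
308 54 52 42 31 28 30 30 29 25 22 23 22 22 21 21 23 23 23 23 23 23 24 22 23 23 23 22 25 43 74 83 84 84 85 85 83 82 83 83 82 83 83 80 62
335 30 30 31 29 30 30 29 31 30 29 28 29 29 29 29 29 29 30 30 30 30 31 30 29 29 29 28 33 63 105 111 111 111 111 111 109 108 109 109 110 116 141 160 102
305 22 23 27 31 40 62 74 72 54 26 22 23 23 20 22 22 20 20 37 62 63 39 28 29
308 22 21 26 29 43 68 82 78 58 29 23 25 28 30 27 27 24 22 36 70 83 45 27 29
311 23 23 24 28 42 67 82 79 61 34 28 30 32 32 30 29 26 25 38 68 84 46 29 29
```

```bash
python3 -m pendant '[[-0.001,0,0,0,0,0,0],[-0.001,0,0.0005,0,0,0,0],[0,0,0,0,0,0,0],[0,0,0,0,0,0,0]]' | head -1; python3 - <<'E'
from h import *
rep([0,0,0])
W=snap('wrist')
g=W['image'].mean(2)
for c in(315,328,308,335): print(c,' '.join('%d'%a for a in g[314:332,c]))
E
```

```text
clock: 16.85
go [-0.001   0.0013  0.0001] [ 0.2511 -0.6212 -0.1941] blade in seat [1.26 1.22 0.12] F seat [ 7.1 -0.8  4.5] q [ 0.4   0.32 -0.88  2.   -0.26 -0.85] w 35.8 61
315 85 86 83 73 63 60 59 59 59 62 72 82 82 84 85 84 85 83
328 70 70 67 63 67 69 70 69 72 79 92 95 94 94 93 94 93 86
308 22 24 24 22 23 23 21 22 23 20 39 73 84 84 84 85 85 84
335 29 29 32 31 31 30 29 30 30 29 55 104 113 108 101 108 111 108
```

```bash
python3 -m pendant '[[0.0015,0,0,0,0,0,0],[0.0015,0,0,0,0,0,0],[0,0,0,0,0,0,0.04],[0,0,0,0,0,0,0.046],[0,0,0,0,0,0,0.05],[0,0,0,0,0,0,0.05]]' | head -1; python3 - <<'E'
from h import *
rep([0,0,0])
W=snap('wrist')
g=W['image'].mean(2)
for c in(315,328,308,335): print(c,' '.join('%d'%a for a in g[300:332,c]))
for r in(305,308,311):print(r,' '.join('%d'%a for a in g[r,308:332]))
E
```

```text
clock: 17.5
go [ 0.0021  0.0009 -0.0016] [ 0.2433  0.0383 -0.0207] blade in seat [-2.16  0.82 -1.64] F seat [-0.4  0.2  0.2] q [ 0.41  0.32 -0.88  1.99 -0.25 -0.84] w 49.9 0
315 49 59 66 69 63 57 58 57 62 69 86 96 106 105 90 81 81 84 83 86 91 86 83 83 84 84 84 84 81 80 68 58
328 35 46 59 63 63 64 63 60 54 46 45 45 45 44 42 44 48 51 51 54 64 91 110 110 109 110 110 109 107 106 99 86
308 54 53 54 54 54 51 41 30 29 28 29 29 30 30 31 31 28 27 24 24 30 52 75 83 83 85 85 84 81 82 82 83
335 28 30 29 28 29 28 28 29 30 30 30 29 31 30 30 27 29 29 30 28 39 73 106 110 110 110 111 109 107 107 108 108
305 51 48 39 37 60 80 78 57 31 24 29 29 28 29 29 25 23 30 61 85 64 34 28 27
308 29 29 30 38 60 79 80 62 33 26 29 30 31 32 30 27 25 31 57 75 54 31 28 30
311 29 30 31 38 61 88 104 96 64 38 32 29 31 30 31 30 35 51 72 69 45 32 29 30
```

```bash
python3 -m pendant '[[0,0,-0.005,0,0,0,0.05],[0,0,-0.015,0,0,0,0.05],[0,0,-0.02,0,0,0,0.05],[0,0,-0.02,0,0,0,0.05],[0,0,-0.02,0,0,0,0.05],[0,0,0,0,0,0,0.05],[0,0,0,0,0,0,0.05]]' | head -1; cat >> h.py <<'E'
def tseat():
    o,Rs=seat(); return o+Rs.apply([1.1,2.4,0]),Rs
def onseat(W,u,v,z):
    o,Q=tseat(); c,r=ray(W,u,v); c=Q.inv().apply(c-o); r=Q.inv().apply(r); return c+r*(z-c[2])/r[2]
E
cat > t2.py <<'E'
from kin import *
np.set_printoptions(precision=3,suppress=True)
rng=np.random.default_rng(0)
o,Rs=tseat()
for yaw in(-135,-45,45,135):
  for tilt in(0,12,24):
    for th in(1.5,.75,0):
      Rt=Rs*R.from_euler('y',tilt,degrees=True)*R.from_euler('x',180,degrees=True)*R.from_euler('z',yaw,degrees=True)
      p=o+Rs.apply([-53+36*np.cos(th),36*np.sin(th),20])-Rt.apply([0,0,20])  # tips ~20 ahead at z=20
      S=set()
      for k in range(8):
        q,e=ik(p,Rt,lo+(hi-lo)*rng.random(6))
        if e<2e-3: S.add(tuple(float(x) for x in np.round(q,2)+0.))
      print(yaw,tilt,th,sorted(S)[:2])
E
python3 t2.py; python3 - <<'E'
from h import *
rep([0,0,70])
W=snap('wrist'); o,Rs=tseat(); g=W['image'].mean(2)
for v in([40,0,0],[32,19,5],[32,-19,5],[-40,10,5],[-31,0,0],[-31,0,8]):print(v,proj(W,o+Rs.apply(v)))
for th in(1.2,1.35,1.5,1.65): print(th,[proj(W,o+Rs.apply([-53+36*np.cos(th),36*np.sin(th),z])).round(0) for z in(12.5,34.5)])
E
```

```text
clock: 18.25
-135 0 1.5 [(0.56, 0.3, -0.93, 1.91, -0.31, 1.46)]
-135 0 0.75 [(0.53, 0.29, -0.91, 1.84, -0.29, 1.56)]
-135 0 0 [(0.46, 0.28, -0.91, 1.9, -0.26, 1.56)]
-135 12 1.5 [(0.85, 0.34, -0.72, 0.68, -0.4, 2.41)]
-135 12 0.75 [(0.82, 0.33, -0.66, 0.6, -0.43, 2.52)]
-135 12 0 [(0.78, 0.32, -0.67, 0.58, -0.43, 2.59)]
-135 24 1.5 [(0.83, 0.4, -0.42, 0.13, -0.69, 2.95)]
-135 24 0.75 [(0.78, 0.4, -0.37, 0.12, -0.73, 3.01)]
-135 24 0 [(0.74, 0.38, -0.38, 0.11, -0.74, 3.05)]
-45 0 1.5 [(0.56, 0.3, -0.93, 1.91, -0.31, -0.11)]
-45 0 0.75 [(0.53, 0.3, -0.91, 1.84, -0.29, -0.02)]
-45 0 0 [(0.46, 0.28, -0.91, 1.9, -0.26, -0.01)]
-45 12 1.5 [(0.85, 0.34, -0.72, 0.68, -0.4, 0.84)]
-45 12 0.75 [(0.82, 0.33, -0.66, 0.6, -0.43, 0.95)]
-45 12 0 [(0.78, 0.32, -0.67, 0.58, -0.43, 1.01)]
-45 24 1.5 [(0.83, 0.4, -0.42, 0.13, -0.69, 1.38)]
-45 24 0.75 [(0.78, 0.4, -0.37, 0.12, -0.73, 1.43)]
-45 24 0 [(0.74, 0.38, -0.38, 0.11, -0.74, 1.48)]
45 0 1.5 [(0.56, 0.3, -0.93, 1.9, -0.31, -1.68)]
45 0 0.75 [(0.54, 0.3, -0.91, 1.83, -0.29, -1.58)]
45 0 0 [(0.46, 0.28, -0.91, 1.9, -0.26, -1.58)]
45 12 1.5 [(0.85
[... 478 characters left out ...]
3)]
135 24 1.5 [(0.83, 0.4, -0.42, 0.13, -0.7, -1.76)]
135 24 0.75 [(0.78, 0.4, -0.37, 0.12, -0.73, -1.71)]
135 24 0 [(0.74, 0.38, -0.38, 0.11, -0.74, -1.66)]
go [0.0018 0.0021 0.009 ] [ 0.1534 -0.0683  0.0489] blade in seat [-1.77  2.09 79.01] F seat [ 0.2 -0.1 -0.3] q [ 0.72  0.17 -0.88  1.24 -0.38 -0.35] w 50.0 0
[40, 0, 0] [320.0083 153.6751]
[32, 19, 5] [294.5763 165.3225]
[32, -19, 5] [345.437  165.3586]
[-40, 10, 5] [307.727  252.3267]
[-31, 0, 0] [319.9111 239.6983]
[-31, 0, 8] [319.9375 243.9484]
1.2 [array([278., 257.]), array([274., 271.])]
1.35 [array([276., 262.]), array([272., 278.])]
1.5 [array([275., 268.]), array([271., 284.])]
1.65 [array([276., 274.]), array([271., 290.])]
```

```bash
python3 - <<'E'
from h import *
np.set_printoptions(precision=2,suppress=True)
W=dict(np.load('pics/last_wrist.npz')); g=W['image'].mean(2)
for r in range(250,304,3):print(r,' '.join('%d'%a for a in g[r,256:312:2]))
print()
for r in(170,200,230):print(r,' '.join('%d'%a for a in g[r,286:354:2]))
for c in(305,314,320,326,335):print(c,' '.join('%d'%a for a in g[226:262,c]))
print('col320 front',[int(x) for x in g[145:175,320]])
E
```

```text
250 106 105 106 106 99 31 13 7 11 105 164 165 166 163 158 158 141 65 68 67 67 60 50 51 52 52 51 50
253 105 107 107 106 57 13 6 7 6 88 166 165 168 164 162 163 145 67 68 68 68 63 56 55 54 62 92 93
256 105 105 107 88 19 12 7 5 6 85 166 165 164 161 159 161 139 66 68 69 70 70 70 69 67 100 186 186
259 105 105 104 46 14 8 5 8 5 80 164 163 160 159 157 155 138 65 68 70 70 69 69 68 68 98 181 183
262 105 106 72 15 9 7 9 6 6 77 139 128 126 154 160 159 137 66 67 66 67 68 68 68 66 97 181 183
265 106 99 31 11 9 8 9 10 6 17 42 46 43 44 66 69 48 46 49 47 46 43 43 41 41 48 73 73
268 106 59 14 10 7 6 7 7 9 12 33 34 35 42 52 52 51 51 52 52 53 53 53 55 53 54 53 54
271 87 16 13 8 6 6 8 8 5 15 36 36 34 31 37 51 53 53 51 51 51 53 53 52 51 52 53 35
274 44 14 10 8 8 6 8 8 5 15 36 35 34 28 29 50 52 51 52 51 53 51 50 51 53 51 51 32
277 45 25 11 7 7 8 8 7 9 20 36 35 32 31 102 115 73 67 63 46 39 39 42 44 55 52 44 41
280 44 23 10 5 7 7 9 8 10 41 42 36 29 37 149 162 92 81 82 62 35 31 34 56 68 71 84 76
283 54 24 11 5 7 6 7 7 22 53 55 54 36 81 165 162 90 79 80 82 76 66 66 52 49 53 59 70
286 18 20 11 7 8 6 9 7 43 51 5
[... 977 characters left out ...]
5 55 54 52 52 52 51 52 52 51 52 51 52 54 62 68 68 68 67 69 71 70
314 56 58 58 57 57 57 58 57 57 58 56 58 57 56 56 55 57 58 55 53 53 53 53 54 51 50 57 95 151 183 187 188 186 179 158 114
320 59 61 62 61 60 60 62 60 61 60 60 60 51 38 33 37 47 49 47 46 59 107 155 162 147 137 139 164 190 189 188 188 183 157 107 85
326 56 56 56 56 57 56 55 56 57 57 57 58 65 77 85 86 84 73 68 65 67 70 69 68 67 72 100 148 184 188 187 188 187 179 160 128
335 56 58 57 57 58 58 56 56 58 57 57 57 58 57 56 56 54 51 50 51 52 52 52 52 51 48 62 112 169 187 188 188 187 185 185 184
col320 front [66, 33, 19, 19, 19, 19, 25, 33, 43, 58, 111, 173, 196, 199, 199, 199, 199, 199, 198, 197, 196, 186, 146, 80, 55, 58, 58, 59, 59, 60]
```

```bash
python3 - <<'E'
from h import *
np.set_printoptions(precision=4,suppress=True)
W=dict(np.load('pics/last_wrist.npz'))
print('top centre now',onseat(W,273.5,286.5,34.5)+[0,1.2,0])
for th in(1.45,1.55):
    o,Rs=tseat()
    Rt=Rs*R.from_euler('y',12,degrees=True)*R.from_euler('x',180,degrees=True)*R.from_euler('z',-45,degrees=True)
    p=o+Rs.apply([-53+36*np.cos(th),36*np.sin(th),70])-Rt.apply([0,0,20]); print(th,p,go(p,Rt))
E
```

```text
top centre now [-52.6398  35.4301  34.5   ]
1.45 [471.596  276.0295 161.312 ] (array([-0.0403, -0.0355,  0.0093]), array([  4.9471, -11.3009, -44.828 ]))
1.55 [468.5065 276.4571 159.5172] (array([-0.0439, -0.0358,  0.0093]), array([  4.9471, -11.3009, -44.828 ]))
```

```bash
python3 -m pendant '[[-0.015,-0.012,-0.005,0,0,0,0.05],[-0.015,-0.012,-0.005,0,0,0,0.05],[-0.014,-0.012,0,0,0,0,0.035],[0,0,0,0.8,-1.9,-7.5,0.035],[0,0,0,0.8,-1.9,-7.5,0.035],[0,0,0,0.8,-1.9,-7.5,0.035],[0,0,0,0.8,-1.9,-7.5,0.035],[0,0,0,0.8,-1.9,-7.5,0.035],[0,0,0,0.8,-1.9,-7.5,0.035],[0,0,0,0,0,0,0.035],[0,0,0,0,0,0,0.035]]'|head -1; cat >> h.py <<'E'
def cl(th,z,dr=0):
    np.set_printoptions(precision=4,suppress=True)
    o,Rs=tseat()
    Rt=Rs*R.from_euler('y',12,degrees=True)*R.from_euler('x',180,degrees=True)*R.from_euler('z',-45,degrees=True)
    p=o+Rs.apply([-53+(36+dr)*np.cos(th),(36+dr)*np.sin(th),z])-Rt.apply([0,0,20])
    s=arm.read_state(); t=R.from_quat(s['ee_rot']); a=Rs.inv().apply(np.array(s['position'])+t.apply([0,0,20])-o)
    print(th,z,*go(p,Rt),'pt in seat',a.round(1),'F seat',Rs.inv().apply(s['contact_force']).round(1),'q',np.round(s['joints'],2))
E
python3 -c "
from h import *
cl(1.56,70);cl(1.56,22)"
```

```text
clock: 19.4
1.56 70 [0.0019 0.0003 0.0187] [ 0.8137 -0.818  -4.2687] pt in seat [-50.3  35.   88.6] F seat [-1.  -0.3 -0.4] q [ 0.94  0.21 -0.69  0.55 -0.55  0.82]
1.56 22 [0.0087 0.0062 0.0658] [ 0.8137 -0.818  -4.2687] pt in seat [-50.3  35.   88.6] F seat [-1.  -0.3 -0.4] q [ 0.94  0.21 -0.69  0.55 -0.55  0.82]
```

```bash
python3 -m pendant '[[0.002,0,0.012,0.8,-0.8,-4.2,0.035],[0.002,0.001,0.015,0,0,0,0.035],[0.001,0.001,0.01,0,0,0,0.035],[0,0,0,0,0,0,0.035],[0,0,0,0,0,0,0.035]]'|head -1; python3 - <<'E'
from h import *
cl(1.56,45);cl(1.56,21)
W=snap('wrist');g=W['image'].mean(2)
o,Rs=tseat()
for th in (1.5,1.6): print([proj(W,o+Rs.apply([-53+36*np.cos(th),36*np.sin(th),z])).round(0) for z in(12.5,34.5)])
for r in range(226,300,4):print(r,' '.join('%d'%a for a in g[r,280:366:3]))
E
```

```text
clock: 19.9
1.56 45 [0.0008 0.0025 0.0068] [-0.0433 -0.0241  0.0915] pt in seat [-53.5  37.2  52.2] F seat [-0.1 -1.1 -0.1] q [ 0.9   0.28 -0.7   0.58 -0.48  0.89]
1.56 21 [0.0043 0.0061 0.0303] [-0.0433 -0.0241  0.0915] pt in seat [-53.5  37.2  52.2] F seat [-0.1 -1.1 -0.1] q [ 0.9   0.28 -0.7   0.58 -0.48  0.89]
[array([333., 218.]), array([329., 237.])]
[array([329., 221.]), array([325., 240.])]
226 175 176 177 176 178 176 174 121 125 64 35 33 60 72 18 21 24 24 24 27 50 58 55 106 126 126 113 65 57
230 176 177 179 178 179 179 173 176 174 73 56 71 73 62 19 23 25 25 24 22 54 57 57 60 77 74 64 63 67
234 177 177 176 180 182 182 179 176 171 173 108 49 74 32 29 31 31 31 26 23 57 56 57 56 59 51 64 115 184
238 147 150 145 180 179 175 172 173 172 175 181 169 86 37 31 31 30 28 31 41 57 57 57 58 55 47 55 159 168
242 58 35 7 167 178 175 170 171 173 179 176 173 172 72 29 29 30 31 29 88 123 62 56 58 47 8 42 59 58
246 59 11 6 165 174 170 175 177 176 169 167 166 168 170 119 42 29 33 90 126 125 76 63 56 46 6 18 62 60
250 49 7 7 164 175 173 178 179 177 171 169 172 175 176 173 170 124 121 125 125 114
[... 463 characters left out ...]
 4 7 7 7 16 87 150 144 154 164 172 178 189 174 169 143 2 6 4 8
274 5 8 4 161 167 171 115 17 3 7 8 10 11 10 57 116 183 179 172 167 162 173 173 166 141 4 4 5 14
278 3 7 19 170 112 4 4 6 7 8 8 9 8 11 10 71 121 174 184 144 166 173 173 171 167 7 6 8 15
282 9 6 4 2 6 4 6 7 9 9 11 9 13 10 14 14 30 99 105 67 168 168 176 177 174 21 3 5 9
286 7 5 7 6 7 7 8 7 7 10 10 10 10 12 12 13 12 12 34 162 163 168 172 174 174 64 4 7 12
290 5 7 6 7 8 9 7 10 11 10 11 11 12 12 12 13 12 34 169 172 170 173 174 176 176 138 5 5 11
294 7 6 9 11 10 9 10 8 11 12 12 11 11 10 15 90 163 171 174 171 172 172 171 167 169 165 5 7 12
298 6 8 8 10 11 11 10 10 11 12 12 11 56 163 171 169 169 166 169 168 171 172 169 168 171 173 45 7 11
```

```bash
python3 -m pendant '[[0.001,0.003,0.01,0,0,0,0.035],[0.001,0.002,0.01,0,0,0,0.035],[0.002,0.001,0.01,0,0,0,0.035],[0,0,0,0,0,0,0.035],[0,0,0,0,0,0,0.026],[0,0,0,0,0,0,0.026]]'|head -1; python3 - <<'E'
from h import *
cl(1.56,21)
for th in(1.3,1.0,.7,.4,.15,-.05,-.2): cl(th,21)
E
```

```text
clock: 20.55
1.56 21 [-0.0006  0.0005  0.001 ] [-0.0899 -0.1376  0.1353] pt in seat [-52.4  36.9  22. ] F seat [0.6 0.3 0.8] q [ 0.86  0.33 -0.72  0.68 -0.4   0.83]
1.3 21 [ 0.0049  0.0079 -0.0009] [-0.0899 -0.1376  0.1353] pt in seat [-52.4  36.9  22. ] F seat [0.6 0.3 0.8] q [ 0.86  0.33 -0.72  0.68 -0.4   0.83]
1.0 21 [ 0.0085  0.0178 -0.003 ] [-0.0899 -0.1376  0.1353] pt in seat [-52.4  36.9  22. ] F seat [0.6 0.3 0.8] q [ 0.86  0.33 -0.72  0.68 -0.4   0.83]
0.7 21 [ 0.0091  0.0284 -0.0047] [-0.0899 -0.1376  0.1353] pt in seat [-52.4  36.9  22. ] F seat [0.6 0.3 0.8] q [ 0.86  0.33 -0.72  0.68 -0.4   0.83]
0.4 21 [ 0.0065  0.0388 -0.0059] [-0.0899 -0.1376  0.1353] pt in seat [-52.4  36.9  22. ] F seat [0.6 0.3 0.8] q [ 0.86  0.33 -0.72  0.68 -0.4   0.83]
0.15 21 [ 0.002   0.0465 -0.0064] [-0.0899 -0.1376  0.1353] pt in seat [-52.4  36.9  22. ] F seat [0.6 0.3 0.8] q [ 0.86  0.33 -0.72  0.68 -0.4   0.83]
-0.05 21 [-0.0028  0.0519 -0.0065] [-0.0899 -0.1376  0.1353] pt in seat [-52.4  36.9  22. ] F seat [0.6 0.3 0.8] q [ 0.86  0.33 -0.72  0.68 -0.4   0.83]
-0.2 21 [-0.0071  0.0552 -0.0064] [-0.0899 -0.1376  0.1353] pt in seat [-52.4  36.9  22. ] F seat [0.6 0.3 0.8] q [ 0.86  0.33 -0.72  0.68 -0.4   0.83]
```

```bash
python3 -m pendant '[[0.0025,0.004,-0.0005,0,0,0,0.026],[0.0025,0.004,-0.0005,0,0,0,0.026],[0.0018,0.005,-0.001,0,0,0,0.026],[0.0018,0.005,-0.001,0,0,0,0.026],[0.0003,0.0053,-0.0009,0,0,0,0.026],[0.0003,0.0053,-0.0009,0,0,0,0.026],[-0.0013,0.0052,-0.0006,0,0,0,0.026],[-0.0013,0.0052,-0.0006,0,0,0,0.026],[-0.0022,0.0039,-0.0002,0,0,0,0.026],[-0.0022,0.0039,-0.0002,0,0,0,0.026]]'|head -4; python3 - <<'E'
from h import *
cl(.15,21);cl(-.05,21);cl(-.2,21)
W=snap('wrist');g=W['image'].mean(2)
o,Rs=tseat()
for th in (0.4,.2,0): print([proj(W,o+Rs.apply([-53+36*np.cos(th),36*np.sin(th),z])).round(0) for z in(12.5,34.5)])
for r in range(220,290,4):print(r,' '.join('%d'%a for a in g[r,280:366:3]))
E
```

```text
clock: 21.55
position: [521.5, 241.7, 134.0]
ee_rot: [0.922, 0.353, 0.143, 0.063]
contact_force: [-0.2, 2.1, -0.0]
0.15 21 [ 0.0008 -0.0008 -0.0006] [-0.0675 -0.0285  0.1304] pt in seat [-17.6   4.2  20.5] F seat [-0.3  2.1  0.1] q [ 0.78  0.32 -0.66  0.57 -0.43  1.01]
-0.05 21 [-0.004   0.0045 -0.0006] [-0.0675 -0.0285  0.1304] pt in seat [-17.6   4.2  20.5] F seat [-0.3  2.1  0.1] q [ 0.78  0.32 -0.66  0.57 -0.43  1.01]
-0.2 21 [-0.0083  0.0078 -0.0005] [-0.0675 -0.0285  0.1304] pt in seat [-17.6   4.2  20.5] F seat [-0.3  2.1  0.1] q [ 0.78  0.32 -0.66  0.57 -0.43  1.01]
[array([306., 238.]), array([298., 263.])]
[array([318., 244.]), array([311., 270.])]
[array([327., 252.]), array([322., 278.])]
220 78 78 78 75 37 39 39 40 40 31 27 57 61 59 59 59 57 59 59 58 59 58 59 64 65 67 68 69 68
224 78 77 77 77 39 39 38 37 22 46 60 60 61 60 57 60 60 57 58 58 58 60 59 59 62 68 67 66 65
228 77 75 76 73 54 44 31 32 46 61 51 59 57 58 55 58 53 59 53 59 57 59 61 60 61 60 63 65 64
232 75 89 138 143 121 28 31 34 33 29 23 30 35 33 31 31 30 30 31 32 33 41 59 59 58 59 56 58 63
236 93 153 153 81 22 30
[... 560 characters left out ...]
 28 23 24 24 24 24 31 7 7 21 66 65 65 43
264 62 62 57 9 6 25 31 33 31 32 33 32 23 29 30 29 24 23 24 22 40 42 5 4 10 60 66 64 62
268 61 62 41 9 7 28 30 33 31 32 33 33 30 47 29 21 34 28 36 49 51 41 7 5 7 43 61 65 66
272 84 84 27 11 8 14 31 30 32 31 31 31 41 60 53 51 49 50 47 49 64 143 5 5 18 41 83 63 62
276 23 91 38 13 6 8 50 56 67 55 80 166 74 55 50 51 51 50 63 160 190 187 7 5 14 53 67 16 15
280 11 61 29 15 7 18 61 158 206 205 204 200 177 124 49 49 60 153 188 186 186 187 50 4 15 28 40 11 11
284 11 11 14 14 7 30 71 204 206 202 181 181 176 182 178 151 189 189 186 185 184 185 70 6 13 9 9 10 11
288 11 11 14 13 6 42 154 206 187 177 183 184 185 183 183 186 187 188 187 185 181 178 144 6 12 9 10 11 9
```

```bash
python3 -m pendant '[[-0.002,0.0024,0,0,0,0,0.026],[-0.002,0.0024,0,0,0,0,0.026],[-0.002,0.0022,0,0,0,0,0.026],[-0.002,0.002,0,0,0,0,0.026],[0,0,0,0,0,0,0.026]]'|head -1; python3 -c "
from h import *
cl(-.2,21)"; python3 -m pendant '[[-0.0015,0.0015,0,0,0,0,0.026],[-0.0015,0.0015,0,0,0,0,0.026],[0,0,0,0,0,0,0.026]]'|head -1; python3 - <<'E'
from h import *
cl(-.2,21)
W=snap('wrist');g=W['image'].mean(2)
o,Rs=tseat()
for th in (.2,0): print([proj(W,o+Rs.apply([-53+36*np.cos(th),36*np.sin(th),z])).round(0) for z in(12.5,34.5)])
for r in range(244,300,4):print(r,' '.join('%d'%a for a in g[r,280:366:3]))
E
```

```text
clock: 22.1
-0.2 21 [-0.0007 -0.0007 -0.0004] [-0.0899 -0.0794  0.138 ] pt in seat [-16.8  -7.1  20.4] F seat [-1.   1.9  0.2] q [ 0.77  0.31 -0.68  0.58 -0.42  1.03]
clock: 22.4
-0.2 21 [-0.0004 -0.0015 -0.0003] [-0.2937 -0.4432  0.2835] pt in seat [-16.4  -7.8  20.4] F seat [-5.1  9.8 -1.5] q [ 0.76  0.31 -0.68  0.58 -0.41  1.03]
[array([301., 231.]), array([291., 255.])]
[array([311., 239.]), array([303., 264.])]
244 27 61 61 60 21 6 24 18 23 24 24 24 26 23 28 31 31 31 30 27 22 22 9 32 61 63 73 185 188
248 35 61 59 58 9 8 18 21 23 25 24 24 24 23 30 31 32 31 24 23 23 33 2 15 65 64 61 67 65
252 59 60 61 51 9 9 19 22 25 23 24 24 24 22 30 31 31 30 24 37 153 190 7 7 59 65 65 55 10
256 62 61 61 27 7 14 22 28 25 26 25 24 24 27 31 32 29 25 131 187 188 184 5 8 38 60 62 65 19
260 60 62 61 12 7 29 31 31 31 31 31 24 20 29 31 28 122 188 183 184 185 160 3 9 20 60 60 61 41
264 60 60 54 7 7 29 31 32 33 31 33 32 21 28 85 186 192 191 185 183 185 156 3 7 10 57 60 61 58
268 60 60 36 9 6 28 31 31 31 32 32 30 58 172 178 185 191 188 186 183 184 156 4 6 9 44 61 60 61
272 83 82 25 13 5 16 69 28 28 28 37 140 188 184 182 184 184 184 185 188 188 180 7 5 12 41 76 79 62
276 22 89 37 13 6 25 182 175 172 164 180 184 184 186 186 182 183 183 183 184 186 184 7 4 13 40 62 14 11
280 11 59 32 13 8 68 180 179 177 179 180 182 183 183 184 182 181 177 175 177 179 178 44 5 13 28 37 12 13
284 13 10 16 15 9 92 173 177 184 184 179 180 183 185 185 184 184 176 175 179 181 180 70 5 10 7 8 12 11
288 11 8 13 14 4 163 177 180 186 186 184 183 183 182 182 185 182 179 179 181 183 178 143 2 12 8 9 10 11
292 12 8 12 14 7 169 178 176 179 183 180 181 178 176 175 179 177 178 173 175 181 180 153 4 11 6 10 10 12
296 10 9 10 15 22 187 183 182 183 179 176 181 179 177 178 179 179 176 174 179 181 180 174 6 10 6 10 11 10
```

```bash
python3 -m pendant '[[0.002,-0.002,0,0,0,0,0.026],[0.0025,-0.0025,0,0,0,0,0.035],[0.001,-0.001,0,0,0,0,0.035],[0,0,0,0,0,0,0.035],[0,0,-0.01,0,0,0,0.035],[-0.001,-0.001,-0.02,0,0,0,0.035],[0,0,-0.03,0,0,0,0.035],[0,0,-0.05,0,0,0,0.06],[0,0,-0.04,0,0,0,0.085],[0,0,0,0,0,0,0.085],[0,0,0,0,0,0,0.085]]'; python3 - <<'E'
from h import *
cl(0,120)
W=snap('wrist','w9.png');g=W['image'].mean(2)
o,Rs=tseat()
for th in (.2,0): print(th,[proj(W,o+Rs.apply([-53+36*np.cos(th),36*np.sin(th),z])).round(0) for z in(12.5,34.5)])
for v in([40,19,0],[40,-19,0],[-40,19,5],[-40,-19,5],[-53,0,15]):print(v,proj(W,o+Rs.apply(v)).round(1))
m=cv2.inRange(W['image'],(0,0,0),(95,95,95))
for r in range(130,240,4):print(r,' '.join('%3d'%a for a in g[r,270:380:4]))
E
```

```text
clock: 23.55
position: [473.9, 236.1, 277.4]
ee_rot: [0.922, 0.353, 0.144, 0.063]
contact_force: [-0.3, 0.3, 0.2]
gripper_width: 84.7
grasp_force: 0.0
0 120 [-0.0112 -0.0166  0.0535] [-0.1097 -0.1775  0.0887] pt in seat [ 13.3  -4.  168.3] F seat [-0.1  0.2  0.3] q [ 0.89  0.09 -0.49  0.34 -0.83  1.2 ]
0.2 [array([314., 176.]), array([310., 184.])]
0 [array([319., 180.]), array([316., 188.])]
[40, 19, 0] [346.8 127.1]
[40, -19, 0] [372.1 153.9]
[-40, 19, 5] [293.5 178.8]
[-40, -19, 5] [317.9 202.2]
[-53, 0, 15] [296.2 201.5]
130 170 169 169 171 176 172 171 179 176 172 160 122 118 118 119 122 126 130 135 189 119  88  41  85 110 101 115 122
134 169 169 173 175 171 175 177 174 169 173 172 121 117 118 113 119 113 117 189 207 202 106 104 118 123 119 117 129
138 169 170 165 170 166 170 178 175 172 171 173 136 116 116 120 115 106  54 102 206 207 199 123 122 124 121 121 126
142 168 170 172 172 175 172 174 174 172  80 114 162 120 123 118 109  52  62  56  98 206 207 194 129 121 121 117 121
146 165 173 170 174 174 173 170 172  78  77  27 107 121 111 106  56  61  59  57  59 109 207 207 185 131 1
[... 1978 characters left out ...]
 169
218  12  81 201 173 151 163 147 119 146 150 168 169 174 174 174 173 177 173 172 167 170 174 167 168 171 170 152 193
222  13  15  66 112 157 166 168 150 161 171 169 166 170 173 172 168 169 172 171 168 166 172 171 171 170 192 202 203
226  13  12  14  30 165 170 170 167 166 169 166 175 171 174 174 167 168 171 170 176 170 170 173 175 188 201 203 202
230  13  11  67 161 167 170 164 168 169 169 168 173 171 166 171 170 167 169 168 173 171 169 173 193 207 207 207 206
234   8 155 167 165 169 165 157 167 167 172 174 169 169 167 170 166 168 170 171 171 171 176 148 204 207 206 204 203
238 123 169 166 170 166 170 166 166 169 166 169 167 165 166 170 168 164 171 169 173 170 166 206 207 207 207 206 204
```

```bash
python3 - <<'E'
from h import *
from scipy.ndimage import map_coordinates as mc
W=dict(np.load('pics/last_wrist.npz'));g=W['image'].mean(2);o,Rs=tseat()
xs=np.arange(-50,-30,1.)
for y in(-12,-10,-8,9,11):
    P=np.array([proj(W,o+Rs.apply([x,y-1.2,5])) for x in xs]); print(y,' '.join('%d'%v for v in mc(g,[P[:,1],P[:,0]],order=1)))
for y in(-17,-8,0,8,16):
    xx=np.arange(26,48,1.);P=np.array([proj(W,o+Rs.apply([x,y-1.2,1])) for x in xx]); print('front',y,' '.join('%d'%v for v in mc(g,[P[:,1],P[:,0]],order=1)))
E
```

```text
-12 159 157 157 156 157 159 162 157 141 99 65 46 45 47 50 53 52 53 52 52
-10 168 166 165 165 166 168 168 165 145 108 67 47 44 45 47 48 50 51 52 53
-8 140 139 140 142 144 149 150 150 131 105 67 48 44 45 47 48 49 51 52 53
9 185 185 187 188 189 189 184 159 120 80 45 30 26 28 28 29 28 27 27 27
11 178 178 181 179 182 180 177 151 115 75 45 28 27 27 28 28 28 28 28 28
front -17 57 57 61 102 162 200 207 207 207 208 208 207 199 162 131 125 127 126 122 119 118 120
front -8 58 58 61 103 164 201 207 207 207 207 208 206 192 158 137 131 128 123 120 119 120 121
front 0 60 60 63 92 154 195 206 207 207 207 208 206 196 165 138 128 125 122 121 122 123 124
front 8 59 58 60 90 152 195 205 206 207 207 207 206 194 165 126 109 103 103 103 100 98 95
front 16 60 59 64 101 163 199 206 205 206 207 207 206 192 150 124 112 90 62 48 41 33 26
```

```bash
python3 -c "
from bench import arm
print(arm.job_done())"
```

```text
the job is handed in; nothing more can be done
None
```

The job is handed in at about 24 s, well under the 61 s limit: the lid is on the bench between pan and scraper, the blade is on its seat over the pin and back against the shoulder, and the clamp is shut to its stop with the gripper clear; force readings and the last wrist image agree on the blade and clamp, but I did not photograph the lid after setting it down, and no verdict was returned.

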